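Check two contacts of the tester with the probe

ROBOT

A 7-joint arm with a two-finger parallel gripper is mounted at the origin on a cart in front of the work surface, level with it; the furniture and walls round the work are solid. World frame = base frame: x ahead of the robot, y to its left, z up, the work surface at z = 0. Lengths are in m, angles in rad, forces in N, time in s.
With the tool pointing down it reaches from about 0.425 to 0.925 m from the base axis. Payload 6.8 kg.
Tool frame: the origin (TCP) lies midway between the tips of the shut fingers; the grasp point (between the pads) lies 19 mm behind it; z points along the fingers, y is the line along which they close (so a half turn about z gives the same grasp; the last joint's range is limited). The gripper opens to 88 mm and grips with 3 to 60 N. Pads are 20 mm wide; open, the fingers measure 115 mm over their backs; the gripper's body (75 mm by 178 mm) begins 61 mm behind the grasp point.
Start: joints at [-1.375, 0.477, 0.022, 1.555, -0.011, 1.109, -0.083], TCP at [0.202, 0.644, 0.223] pointing down, gripper open.
Joint ranges: [-2.96, 2.96], [-0.34, 2.1], [-1.41, 1.46], [0.24, 2.44], [-1.37, 4.51], [0.17, 1.92], [-2.96, 2.96]. Speed limits (rad/s): [2.39, 2.39, 3.14, 3.14, 3.14, 3.14, 3.14].

INTERFACE

Orientations are given as a unit quaternion [x, y, z, w].
In Python, from rig import ctrl gives the robot as it stands.
- The arm moves only by the tool carry_out, never from a script. Its argument "commands" is a list of rows, each an object with "dp": the shift along the tool's x, y, z as a fraction of full scale, a list of three; "delta_rot": the turn, a rotation vector about the tool's x, y, z as a fraction of full scale, a list of three. In form: [{"dp": [dx, dy, dz], "delta_rot": [rx, ry, rz]}, ...]. A call has 1 to 20 rows; each row is the pose to reach, as a shift and turn from the pose commanded when the call began, along the tool's axes at that moment; what a row does not reach only later rows make up. Full scale, the value 1, is 100 mm for a shift and 30 degrees for a turn. A row lasts 1/12 s, in which the tool goes at most 41.7 mm and 7.16 degrees, less where a joint would pass 70% of its speed; a pose out of reach is approached as far as the arm can. A call with a number of a shift or a turn outside -1 to 1 is refused whole. A call with a gripper value outside its range is refused whole. "jaw" is the opening, from 0 (shut) to 1 (fully open), set as the call begins (left out, the last holds). The fingers move at their own pace and stop on an object; "newtons" is the grip in N (left out, the last holds). Time passes only in rows, so rows that repeat a pose let the fingers close. It gives the time, the measured TCP pose, the force, the opening and the grip force at its end, in the units of the state.
- ctrl.read_state(): the state, without advancing time (a new reading comes with each control period).
- ctrl.grab_frame(name): name is "scene" or "top"; returns a dict with "image" (400x640x3 uint8, red, green, blue), "fx", "fy", "cx", "cy" (pixels), "distortion" ([k1, k2, p1, p2, k3] as OpenCV has them; the pictures are not rectified), "extrinsics" (4x4, takes a point from camera to world coordinates). Camera axes: x right, y down, z forward; pixel columns grow to the right and rows downward; lengths in m; the calibration is good to about 2 mm. A picture is of the moment at which its call begins. There is no depth.
- ctrl.hand_in(): hands the job in; it is judged then, once.
Trained networks look in a picture, given as the dict that the camera call returned (one of the last four; its "shot" number tells which), for a name from the list of things; names that differ only in an ending like _2 or _b are one class to them, and where a whole thing is asked for, a point or a joint stands for the part that bears it (a point fixed in the world has none). Each returns a list of dicts, best first, with "p" (0 to 1); they miss things now and then, are a little off and sometimes report something else, mostly with a low value. They report only what shows in the picture. A call takes as long as a camera call.
- ctrl.recognise(picture, query): "point" ([x, y, z] in m, in world coordinates, good to about 4 mm: the middle of the surface that is visible of it).
The state is a dict: "time_s": time; "joint_positions": joint angles; "dq": joint speeds; "effort": joint torques, N m; "ee_pos": TCP position; "tool_rot": TCP orientation; "wrist_force": force on the tool from outside, world axes, zero at the start; "moment": the same for the moment, N m; "grip_width": finger opening in m; "grasp_force": force on a finger pad.
Only numpy, scipy, OpenCV 4.12 (cv2) and the standard library are available. Lean on these libraries where they do the work, as an engineer would, in place of code of your own. Each camera call takes 0.05 s, during which the arm holds its last target. There are 200 camera calls.

TASK

Slide the tester's clear guard fully open to the left, take the probe from its sloping rest and press its tip gently down by a few millimetres on the round contact first and then on the square one, holding each for a moment; do not press the oblong contact. Then lay the probe back in its rest as it was and leave the guard open; do not disturb the tin, the steel cube or the stone.

Things in the scene. Friction and masses are not known exactly. Their poses are not given: they have to be found in the camera images.
- tester: contact tester, fixed: grey deck 135 (x) x 290 (y) x 24 mm under a hood, closed at the back and ends, open in front (-x, towards the robot). Origin on the bench; deck spans x -65 to +70, y -145 to +145 mm; z up, only yaw varies. Three spring contacts stand in a row at x = +6 mm, y = -114, -78, -42 mm (right half); a white unit fills the left half. Guard and hood: see their entries.
- guard (a joint): clear guard door 124 mm wide (y), sliding along the front of the hood at tester x = -20 mm, from the deck to 6 mm above the roof. Value in m: 0 = shut over the contacts, 0.13 = fully open at its stop, moved to the tester's +y (left), clear of all contacts. Starts at 0 to 0.03. Friction about 1.5 N, stays where it is left.
- hood_edge (a point): middle of the lower front edge of the hood's fixed clear roof, at tester (-15, 0, 105) mm; the roof is 6 mm thick, reaches back from here and overhangs the contacts: they can be reached only from the front below this edge, the probe leaning 25 to 50 degrees from vertical (35 is good), its handle end towards the tester's -x
- guard_grip (a point): middle of the guard's upright grip block, which stands on the guard's top edge: 16 (tester x) x 24 (y) x 46 mm tall, this point 145 mm above the bench and the block's top 163 mm, free above; moves with the guard along the tester's y
- rest: sloping rest, fixed: grey base 130 (x) x 84 (y) x 10 mm, post with two U saddles and a foot plate. Origin on the bench, z up, only yaw varies. The probe lies 35 deg from vertical, tip down; tip to handle end is (-0.574, 0, 0.819). Saddles open towards (0.819, 0, 0.574), up and away from the robot: raise the probe off the foot, then out that way; back likewise.
- rest_foot (a point): point on the rest's foot plate where the probe's tip stands, at (45, 0, 30) mm in the rest's frame. Measured from here along the probe: lower saddle at 25 to 35 mm, 16 mm wide inside, cheeks 6 mm above the shaft's axis; upper saddle at 90 to 112 mm, 32 mm wide inside, cheeks 5 mm above the handle's axis
- probe: cordless test probe 172 mm long, 0.12 kg: steel shaft 8 mm thick, 5 mm at the tip, from 0 to 85 mm, then a black square handle 22 x 22 mm to 170 mm. Origin at the tip; z along the probe to the handle end; x, y square to the handle's faces. In the rest its y is level and 58 mm of handle stand free; a good grip is 145 mm from the tip, across y, the tool along the probe
- probe_tip (a point): the point of the probe's tip (the probe's origin)
- probe_end (a point): centre of the probe's handle end, 170 mm from the tip
- rest_head (a point): point in space above the rest where the handle end stands when the probe lies home: 170 mm up the slope from rest_foot, at (-52.5, 0, 169) mm in the rest's frame
- round_contact: fixed foot of the spring contact whose brass cap is a round disc 22 mm across; a dark collar 20 mm wide on the tester's deck, origin on the deck under the cap's centre; same yaw as the tester. The three contacts stand 36 mm apart; which place is whose varies.
- round_top (a point): centre of the flat top of that brass cap (round), 21 mm above the deck, 45 mm above the bench when up; sinks with it
- round_plunger (a joint): how far the round contact's cap is pressed down, m: 0 up, 0.008 at its hard stop. Its spring gives 1 N at first and 3.9 N at the stop.
- square_contact: fixed foot of the spring contact whose brass cap is a square 21 x 21 mm; a dark collar 20 mm wide on the tester's deck, origin on the deck under the cap's centre; same yaw as the tester. The three contacts stand 36 mm apart; which place is whose varies.
- square_top (a point): centre of the flat top of that brass cap (square), 21 mm above the deck, 45 mm above the bench when up; sinks with it
- square_plunger (a joint): how far the square contact's cap is pressed down, m: 0 up, 0.008 at its hard stop. Its spring gives 1 N at first and 3.9 N at the stop.
- oblong_contact: fixed foot of the spring contact whose brass cap is a narrow oblong bar 24 x 9 mm, its long side along the tester's x; a dark collar 20 mm wide on the tester's deck, origin on the deck under the cap's centre; same yaw as the tester. The three contacts stand 36 mm apart; which place is whose varies.
- oblong_top (a point): centre of the flat top of that brass cap (oblong), 21 mm above the deck, 45 mm above the bench when up; sinks with it
- oblong_plunger (a joint): how far the oblong contact's cap is pressed down, m: 0 up, 0.008 at its hard stop. Its spring gives 1 N at first and 3.9 N at the stop.
- bead_tin: bystander: round white tin 56 mm wide, 44 mm tall, origin under its centre
- dapping_block: bystander: steel cube 50 mm with round hollows, origin under its centre
- oilstone: bystander: dark flat stone 42 x 150 x 22 mm, origin under its centre, long along its y

How it is judged:
By the outcome, as a careful person would: the job done as asked, in the order asked, and still so for the second after the job is handed in, with the robot touching nothing.
It also fails if it takes over 61 s, if anything falls off the work surface, if the arm or the gripper's body presses on something with over 40 N, if the wrist force passes 120 N, or if a joint passes its speed limit or range.

## Working session

There is one attempt and no reset: what is moved stays moved. The work goes in short steps, Python scripts to look and compute and a tool call to move; the robot and the scene stay as the last step left them, time stands still between calls to the robot, and variables do not carry over. Pictures are saved under pics/ and viewed, at most 10 in all, crops included, and the job is handed in when it is done.

Besides the shell and the picture viewer there is one more tool, called after "Emit:" as name([rows], argument=value, ...), one row to a line, values as JSON. carry_out: Moves the arm, as the interface text tells. Shift numbers are shares of 100 mm and turn numbers shares of 30 degrees, none past 1 either way. Its arguments: {"type":"object","properties":{"commands":{"type":"array"},"jaw":{"type":"number"},"newtons":{"type":"number"}},"required":["commands"]}

```bash
mkdir -p pics; ls
python3 - <<'E'
from rig import ctrl
import cv2,numpy as np
s=ctrl.read_state();print({k:np.round(v,3).tolist() for k,v in s.items()})
for n in("scene","top"):
    f=ctrl.grab_frame(n);cv2.imwrite(f"pics/{n}0.png",f["image"][:,:,::-1])
    print(n,f["fx"],f["cx"],f["cy"],f["distortion"],np.round(f["extrinsics"],3).tolist())
    for q in["tester","guard","hood_edge","guard_grip","rest","rest_foot","probe","probe_tip","probe_end","rest_head","round_top","square_top","oblong_top","round_contact","square_contact","oblong_contact","bead_tin","dapping_block","oilstone"]:
        try:r=ctrl.recognise(f,q);print(q,[(np.round(d["point"],4).tolist(),round(d["p"],2)) for d in r[:2]])
        except Exception as e:print(q,e)
E
```

```text
pics
{'time_s': 0.0, 'joint_positions': [-1.375, 0.478, 0.022, 1.556, -0.012, 1.109, -0.083], 'dq': [-0.001, -0.0, 0.0, -0.001, -0.001, 0.001, -0.001], 'effort': [0.0, -58.288, 1.535, -27.26, -0.054, 0.017, 0.0], 'ee_pos': [0.202, 0.644, 0.222], 'tool_rot': [0.151, 0.988, -0.001, -0.0], 'wrist_force': [0.842, -0.28, 1.044], 'moment': [-0.028, 0.011, 0.026], 'grasp_force': 0.0, 'grip_width': 0.088}
scene 467.36934762365655 322.0871295456432 204.81875527636683 [-0.01721486  0.          0.          0.          0.        ] [[0.839, -0.413, 0.354, 0.197], [-0.544, -0.635, 0.549, -0.467], [-0.002, -0.653, -0.757, 0.94], [0.0, 0.0, 0.0, 1.0]]
tester [([0.5834, 0.3545, 0.0693], 0.94)]
guard [([0.5943, 0.3053, 0.0872], 0.93)]
hood_edge [([0.5816, 0.3458, 0.0726], 0.77), ([0.7288, -0.098, 0.0455], 0.36)]
guard_grip [([0.5904, 0.3013, 0.0791], 0.58)]
rest [([0.5587, -0.0886, 0.0084], 0.66), ([0.5912, 0.3018, 0.086], 0.57)]
rest_foot [([0.5545, -0.0885, 0.0125], 0.59)]
probe [([0.5338, -0.0802, 0.1466], 0.85)]
probe_tip [([0.5366, -0.0856, 0.1443], 0.82)]
probe_end [([0.5391, -0.0809, 0.1498], 0
[... 755 characters left out ...]
7)]
rest [([0.5816, -0.0651, 0.0087], 0.8)]
rest_foot [([0.5735, -0.0649, 0.0104], 0.74), ([0.5394, -0.0703, 0.1519], 0.24)]
probe [([0.5413, -0.072, 0.1527], 0.63)]
probe_tip [([0.583, -0.0672, 0.0049], 0.75)]
probe_end [([0.541, -0.0668, 0.1497], 0.84)]
rest_head [([0.5796, -0.0612, 0.0112], 0.76)]
round_top []
square_top [([0.5403, -0.0688, 0.1518], 0.21)]
oblong_top []
round_contact []
square_contact [([0.5806, -0.0662, 0.0064], 0.43), ([0.5431, -0.0705, 0.1511], 0.21)]
oblong_contact []
bead_tin [([0.5938, 0.3084, 0.096], 0.74), ([0.4393, 0.2313, 0.0473], 0.54)]
dapping_block [([0.7311, -0.091, 0.0537], 0.69)]
oilstone [([0.509, 0.1086, 0.0232], 0.84), ([0.5739, -0.0632, 0.0082], 0.49)]
```

View pics/scene0.png

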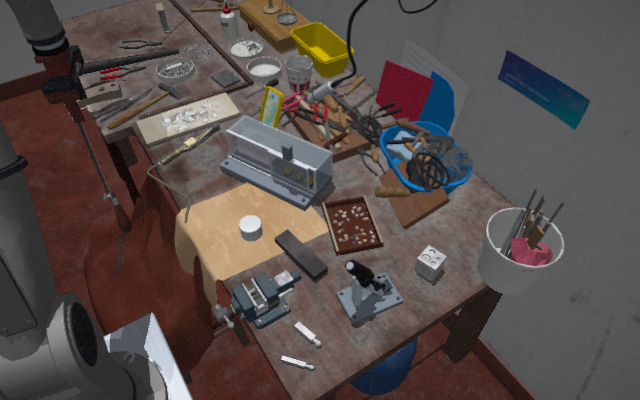

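View pics/top0.png

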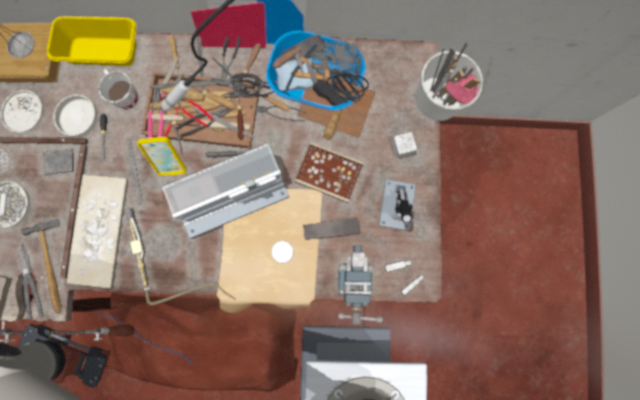

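The scene view shows the tester at (278,165), with its guard grip at (287,152), the rest and probe at (365,285), the tin at (250,228), the stone at (300,254) and the cube at (430,262). The top view shows the tester at (225,190) and the rest at (398,205). Next I'll zoom in.

Run:
```python
import cv2,numpy as np
def crop(n,x,y,w,h,s):
    im=cv2.imread(f"pics/{n}0.png")[y:y+h,x:x+w];im=cv2.resize(im,None,fx=s,fy=s,interpolation=cv2.INTER_CUBIC)
    for i in range(0,w,10):cv2.putText(im,str(x+i),(i*s,8),0,.3,(0,255,255),1);cv2.line(im,(i*s,10),(i*s,15),(0,255,255),1)
    for j in range(10,h,10):cv2.putText(im,str(y+j),(0,j*s+3),0,.3,(0,255,255),1);cv2.line(im,(22,j*s),(27,j*s),(0,255,255),1)
    return im
cv2.imwrite("pics/c1.png",crop("scene",215,110,125,100,6))
a=crop("top",155,140,140,100,5);cv2.imwrite("pics/c2.png",a)
cv2.imwrite("pics/c3.png",np.hstack([crop("scene",330,250,80,80,5),crop("top",370,170,75,80,5)]))
```

```text
(no output)
```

View pics/c1.png

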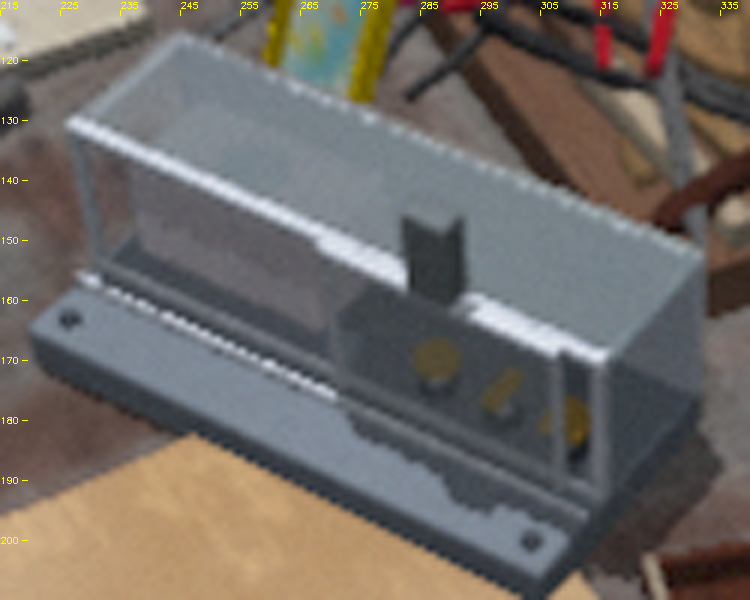

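View pics/c2.png

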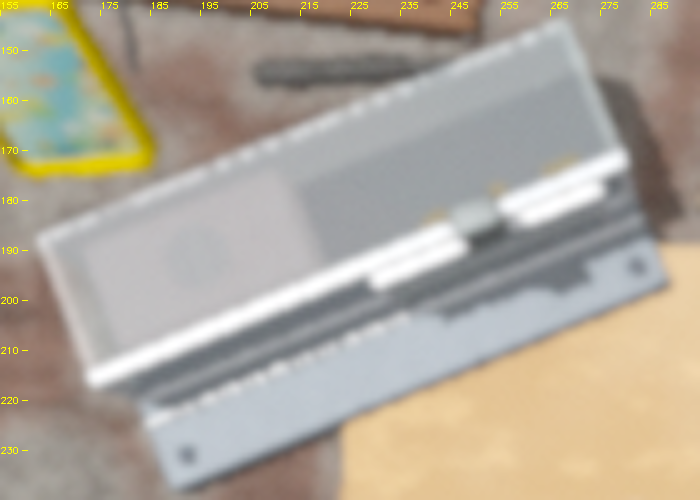

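View pics/c3.png

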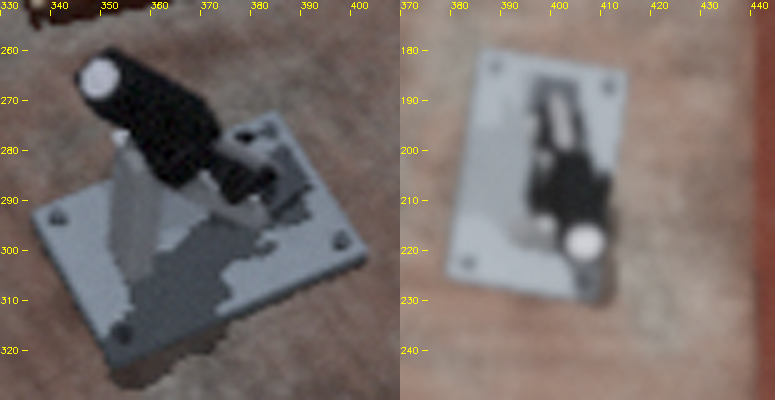

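c1 shows the caps through the guard: left (287,169) looks round, the middle one (298,174) is the oblong, and right (309,180) is probably square. I'll confirm this once the guard is open. c2 and c3 give the deck, roof and base corners and the white handle end at scene (349.6,265.4), top (406.8,218.4). Now I'll fit the poses.

```bash
cat > h.py <<'E'
import numpy as np,cv2
from scipy.optimize import least_squares
from scipy.spatial.transform import Rotation as R
from rig import ctrl
def cam(n):
    f=ctrl.grab_frame(n);E=np.linalg.inv(f["extrinsics"]);K=np.array([[f["fx"],0,f["cx"]],[0,f["fy"],f["cy"]],[0,0,1]])
    return f,(lambda P:cv2.projectPoints(np.atleast_2d(P).astype(float),cv2.Rodrigues(E[:3,:3])[0],E[:3,3],K,np.array(f["distortion"]))[0][:,0])
def W(p,P):
    P=np.atleast_2d(P)/1000;c,s=np.cos(p[2]),np.sin(p[2])
    return np.c_[p[0]+c*P[:,0]-s*P[:,1],p[1]+s*P[:,0]+c*P[:,1],P[:,2]]
def fit(p0,obs):
    return least_squares(lambda p:np.concatenate([(pr(W(p,P))-np.array(u)).ravel() for pr,P,u in obs]),p0,loss="soft_l1",x_scale=[.01,.01,.1])
E
python3 - <<'E'
from h import *
fs,ps=cam("scene");ft,pt=cam("top")
T=[[-65,145,24],[-65,-145,24],[-15,145,111],[-15,-145,111],[70,145,111],[70,-145,111]]
o=[(ps,T,[[220.5,164.7],[305,206.3],[226.7,130.3],[316.2,169.2],[245.5,115.8],[332.2,152.5]]),(pt,T,[[191,238],[288.6,197],[173,216.6],[280.6,172],[163,187.6],[268,145]])]
r=fit([.6,.36,.3],o);print("tester",r.x.round(4),np.degrees(r.x[2]));
for pr,P,u in o:print((pr(W(r.x,P))-u).round(1).tolist())
t=r.x
G=np.array([[-20,-78,163]])
for d in(0,10,20,30):print(d,ps(W(t,[-20,-78+d,163])).round(1),pt(W(t,[-20,-78+d,163])).round(1),pt(W(t,[[-20,-16+d,111],[-20,-140+d,111]])).round(1).tolist())
for y in(-42,-78,-114):print(ps(W(t,[6,y,45])).round(1))
B=[[65,42,10],[65,-42,10],[-65,42,10],[-65,-42,10],[-52.5,0,169]]
o=[(ps,B,[[385.6,272.6],[403.6,301],[336.4,293],[352,322.4],[349.6,265.4]]),(pt,B,[[386,179.6],[415.6,184],[379,225],[411.6,231],[406.8,218.4]])]
r=fit([.58,-.07,0.],o);print("rest",r.x.round(4),np.degrees(r.x[2]));
for pr,P,u in o:print((pr(W(r.x,P))-u).round(1).tolist())
# refine head alone by triangulation
h=least_squares(lambda p:np.r_[(ps(p)-[349.6,265.4]).ravel(),(pt(p)-[406.8,218.4]).ravel()],[.54,-.07,.16]);print("head",h.x,h.fun,W(r.x,[-52.5,0,169]))
E
```

```text
tester [0.5836 0.3768 0.4325] 24.782018531136668
[[-1.6, -0.3], [0.1, -0.0], [-1.1, 0.2], [-1.1, 1.6], [-0.4, -1.9], [0.7, -1.4]]
[[-1.2, -0.0], [1.5, -0.8], [1.1, 0.4], [0.5, 0.6], [-0.4, -1.4], [0.5, -2.3]]
0 [[290.9 146.7]] [[254.9 180.5]] [[234.4, 194.0], [280.0, 175.2]]
10 [[287.5 145.3]] [[251.  182.1]] [[230.7, 195.6], [276.3, 176.7]]
20 [[284.2 143.8]] [[247.2 183.7]] [[227.0, 197.1], [272.7, 178.2]]
30 [[281.  142.4]] [[243.3 185.3]] [[223.3, 198.6], [269.0, 179.7]]
[[287.7 169. ]]
[[298.7 174.1]]
[[310.  179.2]]
rest [ 0.5723 -0.0774 -0.1434] -8.216659543997137
[[-0.6, -1.0], [0.1, -0.5], [-1.5, -1.0], [-0.2, 0.6], [1.9, -0.1]]
[[0.7, -0.1], [1.0, 0.8], [0.5, 0.9], [-1.7, 0.2], [0.6, -1.3]]
head [ 0.51702758 -0.06831123  0.16923961] [ 0.03442361 -0.00940083 -0.01737491  0.03972225] [[ 0.52038565 -0.06994411  0.169     ]]
```

```bash
cat >> h.py <<'E'
def Rt(yaw,tilt=0): # tool z: tilt from straight down (tool points down & toward frame +x by tilt), tool y along frame y
    # frame y -> tool y ; tool z=(sin t,0,-cos t)
    z=np.array([np.sin(tilt),0,-np.cos(tilt)]);y=np.array([0,1.,0]);x=np.cross(y,z)
    return R.from_euler("z",yaw)*R.from_matrix(np.c_[x,y,z])
def steps(p,Ra,wps):
    for q,Rb in wps:
        dp=Ra.inv().apply(np.array(q)-p)/.1;rv=np.degrees((Ra.inv()*Rb).as_rotvec())/30
        n=int(np.ceil(max(abs(dp).max(),abs(rv).max(),.001)))
        # split equally: world-straight; rotation uniform
        d=np.linalg.norm(q-p)
        print("to",np.round(q,4),"dist",round(d,3),"ang",np.linalg.norm(rv).round(2)*30)
        sl=(Ra.inv()*Rb).as_rotvec()
        p0=np.array(p);R0=Ra
        for i in range(1,n+1):
            Rc=R0*R.from_rotvec(sl*(i-1)/n)
            print("   dp",(Rc.inv().apply((np.array(q)-p0)/n)/.1).round(3).tolist(),"rot",(np.degrees(sl/n)/30).round(3).tolist(),"rows>=",int(np.ceil(max(d/n/.0417,np.degrees(np.linalg.norm(sl))/n/7.16))))
        p=np.array(q);Ra=Rb
def now():
    s=ctrl.read_state();return np.array(s["ee_pos"]),R.from_quat(s["tool_rot"])
E
python3 - <<'E'
from h import *
fs,ps=cam("scene");ft,pt=cam("top")
T=[[-65,145,24],[-65,-145,24],[-15,145,111],[-15,-145,111]]
o=[(ps,T,[[220.5,164.7],[305,206.3],[226.7,130.3],[316.2,169.2]]),(pt,T,[[191,238],[288.6,197],[173,216.6],[280.6,172]]),(ps,[[6,-42,45],[6,-78,45],[6,-114,45]],[[287.3,169],[298.5,174.2],[309.8,179.5]])]
r=fit([.5836,.3768,.4325],o);t=r.x;print(t.round(4));
for pr,P,u in o:print((pr(W(t,P))-u).round(1).tolist())
g=W(t,[-20,-66,0])[0];print(g)
p,Ra=now()
Rb=Rt(t[2]);print(Rb.as_quat().round(3))
steps(p,Ra,[((g[0],g[1],.24),Rb),((g[0],g[1],.128),Rb)])
E
```

```text
[0.5843 0.3774 0.4314]
[[-1.4, -0.5], [0.1, -0.3], [-0.9, -0.0], [-1.0, 1.3]]
[[-1.4, -0.3], [1.3, -1.0], [0.9, 0.0], [0.3, 0.4]]
[[0.5, -0.2], [0.3, -0.3], [0.2, -0.5]]
[0.59375371 0.30907464 0.        ]
[-0.214  0.977  0.     0.   ]
to [0.5938 0.3091 0.24  ] dist 0.516 ang 42.0
   dp [-0.948, -0.405, -0.035] rot [0.0, 0.0, -0.281] rows>= 3
   dp [-0.879, -0.54, -0.035] rot [0.0, 0.0, -0.281] rows>= 3
   dp [-0.79, -0.663, -0.035] rot [0.0, 0.0, -0.281] rows>= 3
   dp [-0.685, -0.771, -0.035] rot [0.0, 0.0, -0.281] rows>= 3
   dp [-0.564, -0.863, -0.035] rot [0.0, 0.0, -0.281] rows>= 3
to [0.5938 0.3091 0.128 ] dist 0.112 ang 0.0
   dp [0.0, 0.0, 0.56] rot [0.0, 0.0, 0.0] rows>= 2
   dp [0.0, 0.0, 0.56] rot [0.0, 0.0, 0.0] rows>= 2
```

Emit:
carry_out([
  {"dp": [-0.474,-0.202,-0.018],"delta_rot": [0,0,-0.14]},
  {"dp": [-0.948,-0.405,-0.035],"delta_rot": [0,0,-0.281]},
  {"dp": [-0.948,-0.405,-0.035],"delta_rot": [0,0,-0.281]},
  {"dp": [-0.948,-0.405,-0.035],"delta_rot": [0,0,-0.281]},
], jaw=0.7, newtons=15)

```text
time_s: 2.53
ee_pos: [0.2868, 0.5729, 0.2267]
tool_rot: [0.083, 0.997, -0.001, 0.002]
wrist_force: [0.1, 0.6, 0.1]
grip_width: 0.0644
grasp_force: 0.0
```

Emit:
carry_out([
  {"dp": [-0.44,-0.27,-0.018],"delta_rot": [0,0,-0.14]},
  {"dp": [-0.879,-0.54,-0.035],"delta_rot": [0,0,-0.281]},
  {"dp": [-0.879,-0.54,-0.035],"delta_rot": [0,0,-0.281]},
  {"dp": [-0.879,-0.54,-0.035],"delta_rot": [0,0,-0.281]},
])

```text
time_s: 2.87
ee_pos: [0.364, 0.506, 0.2301]
tool_rot: [0.009, 1.0, -0.001, 0.001]
wrist_force: [0.5, -0.2, -0.1]
grip_width: 0.0617
grasp_force: 0.0
```

Emit:
carry_out([
  {"dp": [-0.395,-0.33,-0.018],"delta_rot": [0,0,-0.14]},
  {"dp": [-0.79,-0.663,-0.035],"delta_rot": [0,0,-0.281]},
  {"dp": [-0.79,-0.663,-0.035],"delta_rot": [0,0,-0.281]},
  {"dp": [-0.79,-0.663,-0.035],"delta_rot": [0,0,-0.281]},
])

```text
time_s: 3.2
ee_pos: [0.4415, 0.4392, 0.2335]
tool_rot: [-0.065, 0.998, -0.001, 0.001]
wrist_force: [1.0, 0.5, 0.5]
grip_width: 0.0615
grasp_force: 0.0
```

Emit:
carry_out([
  {"dp": [-0.34,-0.385,-0.018],"delta_rot": [0,0,-0.14]},
  {"dp": [-0.685,-0.771,-0.035],"delta_rot": [0,0,-0.281]},
  {"dp": [-0.685,-0.771,-0.035],"delta_rot": [0,0,-0.281]},
  {"dp": [-0.685,-0.771,-0.035],"delta_rot": [0,0,-0.281]},
])

```text
time_s: 3.53
ee_pos: [0.5193, 0.3725, 0.2368]
tool_rot: [-0.138, 0.99, -0.001, 0.001]
wrist_force: [0.7, -1.1, 0.4]
grip_width: 0.0614
grasp_force: 0.0
```

Emit:
carry_out([
  {"dp": [-0.28,-0.43,-0.018],"delta_rot": [0,0,-0.14]},
  {"dp": [-0.564,-0.863,-0.035],"delta_rot": [0,0,-0.281]},
  {"dp": [-0.564,-0.863,-0.035],"delta_rot": [0,0,-0.281]},
  {"dp": [-0.564,-0.863,-0.035],"delta_rot": [0,0,-0.281]},
  {"dp": [-0.564,-0.863,-0.035],"delta_rot": [0,0,-0.281]},
])

```text
time_s: 3.95
ee_pos: [0.5934, 0.3102, 0.2398]
tool_rot: [-0.214, 0.977, 0.0, -0.0]
wrist_force: [-1.2, 0.4, -0.1]
grip_width: 0.0615
grasp_force: 0.0
```

Emit:
carry_out([
  {"dp": [0,0,0.3],"delta_rot": [0,0,0]},
  {"dp": [0,0,0.6],"delta_rot": [0,0,0]},
  {"dp": [0,0,0.8],"delta_rot": [0,0,0]},
  {"dp": [0,0,1.0],"delta_rot": [0,0,0]},
  {"dp": [0,0,1.0],"delta_rot": [0,0,0]},
])

```text
time_s: 4.37
ee_pos: [0.5889, 0.3113, 0.1356]
tool_rot: [-0.216, 0.976, -0.0, -0.004]
wrist_force: [-0.2, -0.3, -0.6]
grip_width: 0.0616
grasp_force: 0.0
```

Emit:
carry_out([
  {"dp": [0,0,0.1],"delta_rot": [0,0,0]},
  {"dp": [0,0,0.1],"delta_rot": [0,0,0]},
  {"dp": [0,0,0.1],"delta_rot": [0,0,0]},
])

```text
time_s: 4.62
ee_pos: [0.5935, 0.3103, 0.1309]
tool_rot: [-0.215, 0.977, 0.0, 0.0]
wrist_force: [0.3, -0.1, 1.3]
grip_width: 0.0616
grasp_force: 0.0
```

Emit:
carry_out([
  {"dp": [0,0,0],"delta_rot": [0,0,0]},
  {"dp": [0,0,0],"delta_rot": [0,0,0]},
  {"dp": [0,0,0],"delta_rot": [0,0,0]},
  {"dp": [0,0,0],"delta_rot": [0,0,0]},
  {"dp": [0,0,0],"delta_rot": [0,0,0]},
  {"dp": [0,0,0],"delta_rot": [0,0,0]},
], jaw=0.15, newtons=10)

```text
time_s: 5.12
ee_pos: [0.5939, 0.309, 0.1303]
tool_rot: [-0.214, 0.977, 0.0, 0.0]
wrist_force: [-0.3, 0.7, -0.6]
grip_width: 0.025
grasp_force: 0.0
```

Emit:
carry_out([
  {"dp": [0,0,0],"delta_rot": [0,0,0]},
  {"dp": [0,0,0],"delta_rot": [0,0,0]},
  {"dp": [0,0.1,0],"delta_rot": [0,0,0]},
  {"dp": [0,0.25,0],"delta_rot": [0,0,0]},
  {"dp": [0,0.4,0],"delta_rot": [0,0,0]},
  {"dp": [0,0.55,0],"delta_rot": [0,0,0]},
  {"dp": [0,0.7,0],"delta_rot": [0,0,0]},
  {"dp": [0,0.85,0],"delta_rot": [0,0,0]},
  {"dp": [0,1.0,0],"delta_rot": [0,0,0]},
  {"dp": [0,1.0,0],"delta_rot": [0,0,0]},
  {"dp": [0,1.0,0],"delta_rot": [0,0,0]},
])

```text
time_s: 6.03
ee_pos: [0.5505, 0.4027, 0.1303]
tool_rot: [-0.216, 0.976, 0.001, -0.0]
wrist_force: [-1.7, 1.3, 2.7]
grip_width: 0.0239
grasp_force: 10.0
```

Emit:
carry_out([
  {"dp": [0,0.04,0],"delta_rot": [0,0,0]},
  {"dp": [0,0.08,0],"delta_rot": [0,0,0]},
  {"dp": [0,0.12,0],"delta_rot": [0,0,0]},
  {"dp": [0,0.12,0],"delta_rot": [0,0,0]},
  {"dp": [0,0.12,0],"delta_rot": [0,0,0]},
])

```text
time_s: 6.45
ee_pos: [0.5467, 0.4111, 0.1303]
tool_rot: [-0.214, 0.977, 0.0, -0.0]
wrist_force: [-2.3, 0.6, 4.2]
grip_width: 0.0242
grasp_force: 10.0
```

Emit:
carry_out([
  {"dp": [0,0.03,0],"delta_rot": [0,0,0]},
  {"dp": [0,0.05,0],"delta_rot": [0,0,0]},
  {"dp": [0,0.05,0],"delta_rot": [0,0,0]},
  {"dp": [0,0.05,0],"delta_rot": [0,0,0]},
])

```text
time_s: 6.78
ee_pos: [0.5447, 0.4156, 0.1303]
tool_rot: [-0.214, 0.977, 0.0, -0.0]
wrist_force: [-2.4, -0.5, 5.9]
grip_width: 0.0239
grasp_force: 10.0
```

Emit:
carry_out([
  {"dp": [0,0.03,0],"delta_rot": [0,0,0]},
  {"dp": [0,0.03,0],"delta_rot": [0,0,0]},
  {"dp": [0,0.03,0],"delta_rot": [0,0,0]},
])

```text
time_s: 7.03
ee_pos: [0.5437, 0.4176, 0.1303]
tool_rot: [-0.214, 0.977, -0.0, -0.0]
wrist_force: [-1.9, -3.4, 5.5]
grip_width: 0.024
grasp_force: 10.0
```

Emit:
carry_out([
  {"dp": [0,0.02,0],"delta_rot": [0,0,0]},
  {"dp": [0,0.03,0],"delta_rot": [0,0,0]},
  {"dp": [0,0.03,0],"delta_rot": [0,0,0]},
  {"dp": [0,0.03,0],"delta_rot": [0,0,0]},
])

```text
time_s: 7.37
ee_pos: [0.5437, 0.4177, 0.1302]
tool_rot: [-0.213, 0.977, -0.002, -0.0]
wrist_force: [-0.4, -7.3, 6.2]
grip_width: 0.0239
grasp_force: 10.0
```

Emit:
carry_out([
  {"dp": [0,0,0],"delta_rot": [0,0,0]},
  {"dp": [0,0,0],"delta_rot": [0,0,0]},
  {"dp": [0,0,0],"delta_rot": [0,0,0]},
  {"dp": [0,0,0],"delta_rot": [0,0,0]},
], jaw=0.7)

```text
time_s: 7.7
ee_pos: [0.5419, 0.4213, 0.1297]
tool_rot: [-0.215, 0.977, 0.0, -0.0]
wrist_force: [0.9, -0.2, 0.9]
grip_width: 0.047
grasp_force: 0.0
```

Emit:
carry_out([
  {"dp": [0,0,-0.2],"delta_rot": [0,0,0]},
  {"dp": [0,0,-0.5],"delta_rot": [0,0,0]},
  {"dp": [0,0,-0.8],"delta_rot": [0,0,0]},
  {"dp": [0,0,-1],"delta_rot": [0,0,0]},
  {"dp": [0,0,-1],"delta_rot": [0,0,0]},
])

```text
time_s: 8.12
ee_pos: [0.5442, 0.423, 0.2356]
tool_rot: [-0.214, 0.977, 0.002, 0.004]
wrist_force: [-0.3, 0.4, -0.1]
grip_width: 0.0614
grasp_force: 0.0
```

Run:
```python
from h import *
rest=np.array([.5723,-.0774,-.1434])
p,Ra=now()
# tool along probe: tool z points tip-ward (0.574,0,-0.819): tilt 35
Rb=Rt(rest[2],np.radians(35))
print(p,Rb.as_matrix().round(3).tolist())
ax=R.from_euler("z",rest[2]).apply([-.574,0,.819]);out=R.from_euler("z",rest[2]).apply([.819,0,.574])
foot=W(rest,[45,0,30])[0];head=W(rest,[-52.5,0,169])[0];print("foot",foot,"head",head)
# TCP at grasp 145 -> TCP 126 mm from tip
tcp=foot+.126*ax
pre=foot+.23*ax
steps(p,Ra,[(pre+[0,0,.0],Rb),(tcp,Rb)])
```

```text
[0.54416933 0.42295654 0.23556944] [[-0.811, 0.143, 0.568], [0.117, 0.99, -0.082], [-0.574, 0.0, -0.819]]
foot [ 0.61683811 -0.08383091  0.03      ] head [ 0.52033887 -0.06989728  0.169     ]
to [ 0.4862 -0.065   0.2184] dist 0.492 ang 47.400000000000006
   dp [0.514, -0.838, 0.028] rot [0.069, -0.224, 0.212] rows>= 3
   dp [0.42, -0.889, 0.004] rot [0.069, -0.224, 0.212] rows>= 3
   dp [0.319, -0.93, -0.006] rot [0.069, -0.224, 0.212] rows>= 3
   dp [0.213, -0.96, -0.003] rot [0.069, -0.224, 0.212] rows>= 3
   dp [0.105, -0.978, 0.013] rot [0.069, -0.224, 0.212] rows>= 3
to [ 0.5453 -0.0735  0.1332] dist 0.104 ang 0.0
   dp [-0.0, 0.0, 0.52] rot [0.0, 0.0, 0.0] rows>= 2
   dp [-0.0, 0.0, 0.52] rot [0.0, 0.0, 0.0] rows>= 2
```

Run:
```python
from h import *
ims=[]
for n,(x,y,w,h) in (("scene",(240,100,100,110)),("top",(380,170,50,75))):
    f=ctrl.grab_frame(n);cv2.imwrite(f"pics/{n}1.png",f["image"][:,:,::-1]);
    s=7 if n=="scene" else 8
    s=5 if n=="scene" else 5
    im=cv2.resize(f["image"][y:y+h,x:x+w,::-1],None,fx=s,fy=s,interpolation=cv2.INTER_CUBIC)
    im=cv2.copyMakeBorder(im,0,550-im.shape[0],0,0,cv2.BORDER_CONSTANT);ims.append(im)
    for q in("round_top","square_top","oblong_top","guard_grip","probe_end"):
        print(n,q,[(np.round(d["point"],4).tolist(),round(d["p"],2)) for d in ctrl.recognise(f,q)[:2]])
cv2.imwrite("pics/c4.png",np.hstack(ims))
t=[0.5843,0.3774,0.4314];print(W(t,[[6,y,45] for y in(-42,-78,-114)]).round(4).tolist())
```

```text
scene round_top [([0.6013, 0.3415, 0.045], 0.46)]
scene square_top [([0.636, 0.2767, 0.0389], 0.44)]
scene oblong_top []
scene guard_grip [([0.5447, 0.4112, 0.081], 0.7), ([0.5562, -0.0901, 0.0145], 0.32)]
scene probe_end [([0.5409, -0.0827, 0.1479], 0.78), ([0.6372, 0.2761, 0.042], 0.63)]
top round_top []
top square_top []
top oblong_top []
top guard_grip [([0.4378, 0.2343, 0.0434], 0.43)]
top probe_end []
[[0.6073, 0.3418, 0.045], [0.6224, 0.3091, 0.045], [0.6374, 0.2764, 0.045]]
```

View pics/c4.png

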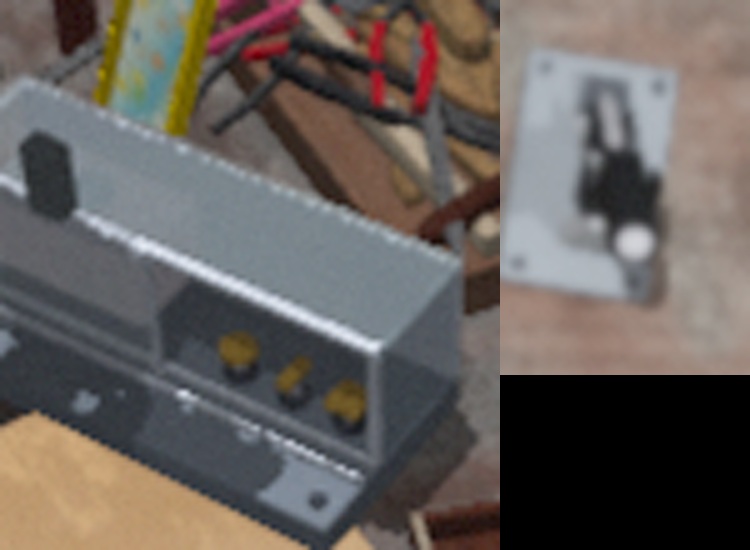

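The guard is open and all three caps show: round on the left at scene (287.6,169.4), oblong in the middle at (298.5,176), square on the right at (309,180). These match the fitted positions, so I'm going to the probe.

Emit:
carry_out([
  {"dp": [0.257,-0.419,0.014],"delta_rot": [0.034,-0.112,0.106]},
  {"dp": [0.514,-0.838,0.028],"delta_rot": [0.069,-0.224,0.212]},
  {"dp": [0.514,-0.838,0.028],"delta_rot": [0.069,-0.224,0.212]},
  {"dp": [0.514,-0.838,0.028],"delta_rot": [0.069,-0.224,0.212]},
])

```text
time_s: 9.05
ee_pos: [0.53, 0.3174, 0.227]
tool_rot: [-0.157, 0.986, -0.007, 0.06]
wrist_force: [0.0, 1.1, -0.4]
grip_width: 0.0616
grasp_force: 0.0
```

Emit:
carry_out([
  {"dp": [0.21,-0.445,0.002],"delta_rot": [0.034,-0.112,0.106]},
  {"dp": [0.42,-0.889,0.004],"delta_rot": [0.069,-0.224,0.212]},
  {"dp": [0.42,-0.889,0.004],"delta_rot": [0.069,-0.224,0.212]},
  {"dp": [0.42,-0.889,0.004],"delta_rot": [0.069,-0.224,0.212]},
])

```text
time_s: 9.38
ee_pos: [0.5184, 0.2216, 0.2246]
tool_rot: [-0.102, 0.987, -0.011, 0.121]
wrist_force: [1.0, 0.3, 1.0]
grip_width: 0.0615
grasp_force: 0.0
```

Emit:
carry_out([
  {"dp": [0.16,-0.465,-0.003],"delta_rot": [0.034,-0.112,0.106]},
  {"dp": [0.319,-0.93,-0.006],"delta_rot": [0.069,-0.224,0.212]},
  {"dp": [0.319,-0.93,-0.006],"delta_rot": [0.069,-0.224,0.212]},
  {"dp": [0.319,-0.93,-0.006],"delta_rot": [0.069,-0.224,0.212]},
])

```text
time_s: 9.72
ee_pos: [0.5071, 0.1256, 0.2219]
tool_rot: [-0.045, 0.982, -0.015, 0.181]
wrist_force: [-0.3, -0.0, -0.1]
grip_width: 0.0614
grasp_force: 0.0
```

Emit:
carry_out([
  {"dp": [0.106,-0.48,-0.002],"delta_rot": [0.034,-0.112,0.106]},
  {"dp": [0.213,-0.96,-0.003],"delta_rot": [0.069,-0.224,0.212]},
  {"dp": [0.213,-0.96,-0.003],"delta_rot": [0.069,-0.224,0.212]},
  {"dp": [0.213,-0.96,-0.003],"delta_rot": [0.069,-0.224,0.212]},
])

```text
time_s: 10.05
ee_pos: [0.4961, 0.0288, 0.2194]
tool_rot: [0.011, 0.97, -0.02, 0.24]
wrist_force: [0.4, 0.2, 0.6]
grip_width: 0.0617
grasp_force: 0.0
```

Emit:
carry_out([
  {"dp": [0.05,-0.49,0.006],"delta_rot": [0.034,-0.112,0.106]},
  {"dp": [0.105,-0.978,0.013],"delta_rot": [0.069,-0.224,0.212]},
  {"dp": [0.105,-0.978,0.013],"delta_rot": [0.069,-0.224,0.212]},
  {"dp": [0.105,-0.978,0.013],"delta_rot": [0.069,-0.224,0.212]},
  {"dp": [0.105,-0.978,0.013],"delta_rot": [0.069,-0.224,0.212]},
  {"dp": [0.105,-0.978,0.013],"delta_rot": [0.069,-0.224,0.212]},
])

```text
time_s: 10.55
ee_pos: [0.486, -0.0679, 0.217]
tool_rot: [0.068, 0.952, -0.025, 0.298]
wrist_force: [-0.0, 0.2, 0.3]
grip_width: 0.0613
grasp_force: 0.0
```

Run:
```python
from h import *
rest=np.array([.5723,-.0774,-.1434]);p,Ra=now();Rb=Rt(rest[2],np.radians(35))
foot=W(rest,[45,0,30])[0];ax=R.from_euler("z",rest[2]).apply([-.574,0,.819])
print(p,np.degrees((Ra.inv()*Rb).as_rotvec()).round(2),ctrl.read_state()["joint_positions"])
steps(p,Ra,[(foot+.126*ax,Rb)])
f,_=cam("scene");cv2.imwrite("pics/s2.png",f["image"][150:350,250:490,::-1].repeat(3,0).repeat(3,1))
```

```text
[ 0.4860423  -0.06792719  0.21704054] [-0.38 -0.25  0.12] [-0.03218152 -0.07215341 -0.04608055  2.4305405   0.60393336  0.22902935
  0.79622987]
to [ 0.5453 -0.0735  0.1332] dist 0.103 ang 0.6
   dp [-0.005, 0.018, 0.514] rot [-0.006, -0.004, 0.002] rows>= 2
   dp [-0.004, 0.016, 0.514] rot [-0.006, -0.004, 0.002] rows>= 2
```

Emit:
carry_out([
  {"dp": [-0.002,0.01,0.25],"delta_rot": [-0.006,-0.004,0.002]},
  {"dp": [-0.005,0.018,0.45],"delta_rot": [-0.006,-0.004,0.002]},
  {"dp": [-0.005,0.018,0.6],"delta_rot": [-0.01,-0.006,0.003]},
  {"dp": [-0.005,0.02,0.7],"delta_rot": [-0.01,-0.006,0.003]},
  {"dp": [-0.005,0.02,0.7],"delta_rot": [-0.01,-0.006,0.003]},
  {"dp": [-0.005,0.02,0.7],"delta_rot": [-0.01,-0.006,0.003]},
])

```text
time_s: 11.1
ee_pos: [0.5274, -0.0688, 0.1588]
tool_rot: [0.066, 0.952, -0.02, 0.3]
wrist_force: [0.6, 0.7, 0.1]
grip_width: 0.0617
grasp_force: 0.0
```

Run:
```python
from h import *
rest=np.array([.5723,-.0774,-.1434]);p,Ra=now();Rb=Rt(rest[2],np.radians(35))
foot=W(rest,[45,0,30])[0];ax=R.from_euler("z",rest[2]).apply([-.574,0,.819])
print(p,np.degrees((Ra.inv()*Rb).as_rotvec()).round(2))
steps(p,Ra,[(foot+.126*ax,Rb)])
ims=[]
for n,(x,y,w,h) in(("scene",(310,210,110,120)),("top",(360,150,90,120))):
    f,_=cam(n);ims.append(cv2.resize(f["image"][y:y+h,x:x+w,::-1],None,fx=4,fy=4,interpolation=cv2.INTER_CUBIC))
cv2.imwrite("pics/c5.png",np.hstack(ims))
```

```text
[ 0.52740219 -0.06883058  0.15877566] [ 0.21 -0.06  0.22]
to [ 0.5453 -0.0735  0.1332] dist 0.032 ang 0.3
   dp [-0.004, -0.022, 0.315] rot [0.007, -0.002, 0.007] rows>= 1
```

View pics/c5.png

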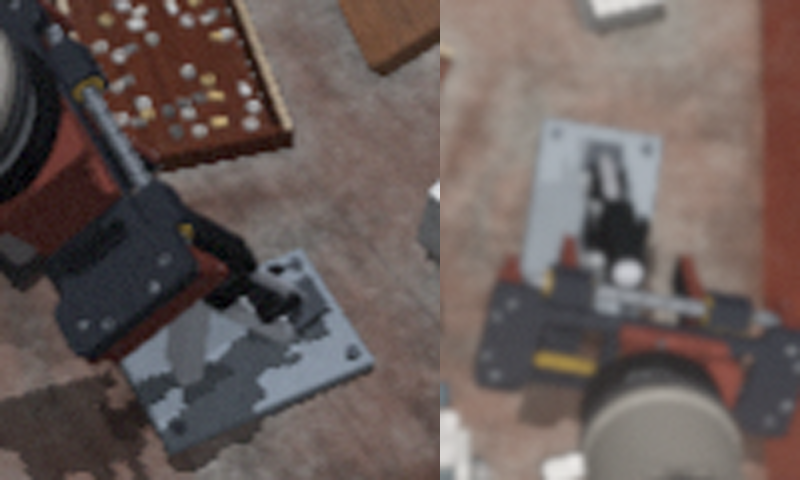

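The top crop shows the handle end at (628,270), midway between the fingertips at x≈572 and x≈685. I'll advance and grip.

Emit:
carry_out([
  {"dp": [0,-0.005,0.15],"delta_rot": [0.007,0,0.007]},
  {"dp": [0,-0.01,0.31],"delta_rot": [0.007,0,0.007]},
  {"dp": [0,-0.01,0.31],"delta_rot": [0.007,0,0.007]},
  {"dp": [0,-0.01,0.31],"delta_rot": [0.007,0,0.007]},
])

```text
time_s: 11.53
ee_pos: [0.5424, -0.0736, 0.1335]
tool_rot: [0.069, 0.952, -0.023, 0.298]
wrist_force: [-0.0, -0.7, -0.1]
grip_width: 0.0614
grasp_force: 0.0
```

Emit:
carry_out([
  {"dp": [0,0,0],"delta_rot": [0,0,0]},
  {"dp": [0,0,0],"delta_rot": [0,0,0]},
  {"dp": [0,0,0],"delta_rot": [0,0,0]},
  {"dp": [0,0,0],"delta_rot": [0,0,0]},
  {"dp": [0,0,0],"delta_rot": [0,0,0]},
  {"dp": [0,0,0],"delta_rot": [0,0,0]},
  {"dp": [0,0,0],"delta_rot": [0,0,0]},
  {"dp": [0,0,0],"delta_rot": [0,0,0]},
], jaw=0.1, newtons=25)

```text
time_s: 12.2
ee_pos: [0.5418, -0.075, 0.1337]
tool_rot: [0.069, 0.951, -0.023, 0.299]
wrist_force: [-0.2, 0.5, 2.4]
grip_width: 0.022
grasp_force: 25.0
```

Run:
```python
from h import *
rest=np.array([.5723,-.0774,-.1434]);p,Ra=now();Rb=Rt(rest[2],np.radians(35))
foot=W(rest,[45,0,30])[0];ax=R.from_euler("z",rest[2]).apply([-.574,0,.819]);s=ctrl.read_state()
print(p,s["wrist_force"],s["grip_width"],s["grasp_force"],np.degrees((Ra.inv()*Rb).as_rotvec()).round(2),Rb.inv().apply(p-foot-.126*ax))
np.savez("grasp.npz",p=p,q=Ra.as_quat())
```

```text
[ 0.54183179 -0.07500703  0.13367821] [-0.21791916  0.47144713  2.40917105] 0.021967918057264644 25.000002086162567 [-0.23 -0.11 -0.06] [ 0.00232181 -0.00198578 -0.00221686]
```

Emit:
carry_out([
  {"dp": [0,0,-0.05],"delta_rot": [0,0,0]},
  {"dp": [0,0,-0.1],"delta_rot": [0,0,0]},
  {"dp": [0,0,-0.1],"delta_rot": [0,0,0]},
  {"dp": [-0.1,0,-0.1],"delta_rot": [0,0,0]},
  {"dp": [-0.2,0,-0.1],"delta_rot": [0,0,0]},
  {"dp": [-0.35,0,-0.1],"delta_rot": [0,0,0]},
  {"dp": [-0.5,0,-0.1],"delta_rot": [0,0,0]},
  {"dp": [-0.6,0,-0.1],"delta_rot": [0,0,0]},
  {"dp": [-0.6,0,-0.1],"delta_rot": [0,0,0]},
  {"dp": [-0.6,0,-0.1],"delta_rot": [0,0,0]},
])

```text
time_s: 13.03
ee_pos: [0.5844, -0.0815, 0.1755]
tool_rot: [0.07, 0.952, -0.023, 0.298]
wrist_force: [-1.6, -0.3, -2.1]
grip_width: 0.0219
grasp_force: 25.0
```

Run:
```python
from h import *
s=ctrl.read_state();print(s["wrist_force"],s["grip_width"],s["joint_positions"].round(2) if hasattr(s["joint_positions"],"round") else s["joint_positions"])
t=np.array([0.5843,0.3774,0.4314]);p,Ra=now();Rb=Rt(t[2],np.radians(35))
tip=lambda x,y,z:W(t,[x,y,z])[0]-Rb.apply([0,0,.126])
mid=p+[-.02,.15,.05]
Rm=R.concatenate([Ra,Rb]).mean([.6,.4])
steps(p,Ra,[(tip(-60,-42,100),Rb),(tip(-60,-42,56),Rb)])
```

```text
[-1.64389542 -0.3487211  -2.14068285] 0.021875057452965446 [ 0.4   0.21 -0.47  2.26  1.17  0.21  0.29]
to [0.4817 0.2839 0.2032] dist 0.381 ang 33.300000000000004
   dp [0.278, 0.866, -0.281] rot [-0.159, -0.002, -0.226] rows>= 3
   dp [0.172, 0.913, -0.207] rot [-0.159, -0.002, -0.226] rows>= 3
   dp [0.062, 0.941, -0.129] rot [-0.159, -0.002, -0.226] rows>= 3
   dp [-0.05, 0.949, -0.05] rot [-0.159, -0.002, -0.226] rows>= 3
to [0.4817 0.2839 0.1592] dist 0.044 ang 0.0
   dp [0.252, 0.0, 0.36] rot [0.0, 0.0, 0.0] rows>= 2
```

Emit:
carry_out([
  {"dp": [0.1,0.35,-0.14],"delta_rot": [-0.053,-0.001,-0.075]},
  {"dp": [0.2,0.65,-0.21],"delta_rot": [-0.106,-0.001,-0.15]},
  {"dp": [0.278,0.866,-0.281],"delta_rot": [-0.159,-0.002,-0.226]},
  {"dp": [0.278,0.866,-0.281],"delta_rot": [-0.159,-0.002,-0.226]},
])

```text
time_s: 13.37
ee_pos: [0.5565, 0.0143, 0.1819]
tool_rot: [-0.003, 0.954, 0.0, 0.299]
wrist_force: [0.1, -0.2, -1.2]
grip_width: 0.0216
grasp_force: 25.0
```

Emit:
carry_out([
  {"dp": [0.086,0.456,-0.1],"delta_rot": [-0.08,-0.001,-0.113]},
  {"dp": [0.172,0.913,-0.207],"delta_rot": [-0.159,-0.002,-0.226]},
  {"dp": [0.172,0.913,-0.207],"delta_rot": [-0.159,-0.002,-0.226]},
  {"dp": [0.172,0.913,-0.207],"delta_rot": [-0.159,-0.002,-0.226]},
])

```text
time_s: 13.7
ee_pos: [0.5318, 0.104, 0.1895]
tool_rot: [-0.07, 0.951, 0.021, 0.299]
wrist_force: [-0.6, 0.6, -1.5]
grip_width: 0.0224
grasp_force: 25.0
```

Emit:
carry_out([
  {"dp": [0.031,0.47,-0.065],"delta_rot": [-0.08,-0.001,-0.113]},
  {"dp": [0.062,0.941,-0.129],"delta_rot": [-0.159,-0.002,-0.226]},
  {"dp": [0.062,0.941,-0.129],"delta_rot": [-0.159,-0.002,-0.226]},
  {"dp": [0.062,0.941,-0.129],"delta_rot": [-0.159,-0.002,-0.226]},
])

```text
time_s: 14.03
ee_pos: [0.5068, 0.1946, 0.1966]
tool_rot: [-0.138, 0.944, 0.043, 0.298]
wrist_force: [0.4, -0.0, -1.5]
grip_width: 0.0216
grasp_force: 25.0
```

Emit:
carry_out([
  {"dp": [-0.025,0.47,-0.025],"delta_rot": [-0.08,-0.001,-0.113]},
  {"dp": [-0.05,0.949,-0.05],"delta_rot": [-0.159,-0.002,-0.226]},
  {"dp": [-0.05,0.949,-0.05],"delta_rot": [-0.159,-0.002,-0.226]},
  {"dp": [-0.05,0.949,-0.05],"delta_rot": [-0.159,-0.002,-0.226]},
  {"dp": [-0.05,0.949,-0.05],"delta_rot": [-0.159,-0.002,-0.226]},
  {"dp": [-0.05,0.949,-0.05],"delta_rot": [-0.159,-0.002,-0.226]},
])

```text
time_s: 14.53
ee_pos: [0.4823, 0.2812, 0.2025]
tool_rot: [-0.203, 0.932, 0.063, 0.294]
wrist_force: [-0.2, -0.2, -2.0]
grip_width: 0.0217
grasp_force: 25.0
```

Run:
```python
from h import *
s=ctrl.read_state();print(s["grip_width"],np.round(s["joint_positions"],2))
t=np.array([0.5843,0.3774,0.4314]);p,Ra=now();Rb=Rt(t[2],np.radians(35));np.set_printoptions(suppress=True,precision=4)
print(p,np.degrees((Ra.inv()*Rb).as_rotvec()).round(2))
tip=p+Ra.apply([0,0,.126]);print("tip pred",tip,R.from_euler("z",-t[2]).apply(tip-[t[0],t[1],0]))
ims=[]
for n in("scene","top"):
    f,pr=cam(n);u=pr(tip)[0];print(n,u);x,y=(u-[45,60]).astype(int)
    im=cv2.resize(f["image"][y:y+100,x:x+90,::-1],None,fx=4,fy=4,interpolation=cv2.INTER_CUBIC);print(x,y)
    cv2.circle(im,tuple(((u-[x,y]+.5)*4).astype(int)),3,(0,0,255),1);ims.append(im)
cv2.imwrite("pics/c6.png",np.hstack(ims))
```

```text
0.021676115708844316 [ 0.03  0.16 -0.83  2.28  1.09  0.34  0.27]
[0.4823 0.2812 0.2025] [-0.22 -0.06 -0.07]
tip pred [0.5481 0.311  0.0992] [-0.0607 -0.0452  0.0992]
scene [272.5319 169.7856]
227 109
top [251.4982 204.7456]
206 144
```

View pics/c6.png

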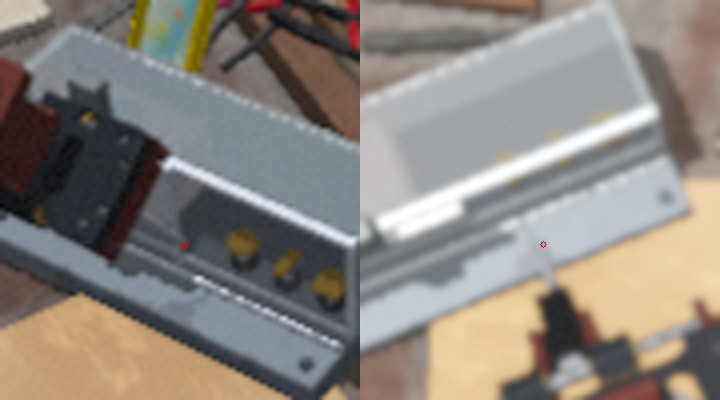

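Run:
```python
from h import *
p,Ra=now();np.set_printoptions(suppress=True,precision=1)
ims=[]
for n,(x,y) in(("scene",(247,142)),("top",(231,178))):
    f,pr=cam(n);w,h,s=40,50,10;print(n,[ (d,pr(p+Ra.apply([0,0,d]))[0]) for d in(.126,.096,.066,.041,.02)])
    print("handle sides at 50mm", pr(p+Ra.apply([[0,.011,.035],[0,-.011,.035]])).tolist())
    im=f["image"][y:y+h,x:x+w,::-1].astype(float);im=np.clip((im-im.min())*1.3,0,255).astype(np.uint8)
    im=cv2.resize(im,None,fx=s,fy=s,interpolation=cv2.INTER_LINEAR)
    for i in range(0,w,5):cv2.putText(im,str(x+i),(i*s,8),0,.35,(0,255,255),1);cv2.line(im,(i*s+5,10),(i*s+5,15),(0,255,255),1)
    for j in range(5,h,5):cv2.putText(im,str(y+j),(0,j*s+8),0,.35,(0,255,255),1)
    ims.append(im)
cv2.imwrite("pics/c7.png",np.hstack(ims))
```

```text
scene [(0.126, array([272.4, 169.5])), (0.096, array([267.5, 166.6])), (0.066, array([262.2, 163.6])), (0.041, array([257.7, 160.9])), (0.02, array([253.7, 158.6]))]
handle sides at 50mm [[252.9037705692016, 158.55459189002372], [260.29362041644737, 162.00344145861405]]
top [(0.126, array([251.3, 204.7])), (0.096, array([252.6, 209.6])), (0.066, array([254. , 214.8])), (0.041, array([255.2, 219.3])), (0.02, array([256.3, 223.2]))]
handle sides at 50mm [[251.16052619101964, 222.19764386377415], [259.82837862167736, 218.60943555793452]]
```

View pics/c7.png

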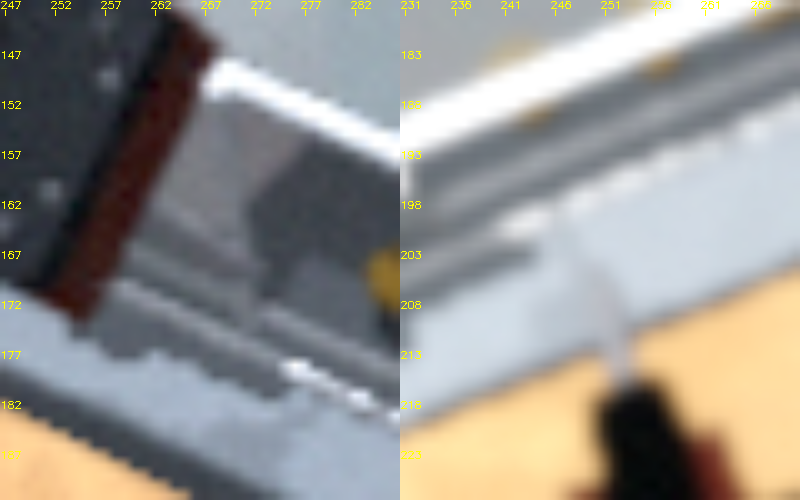

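c7 top shows the shaft running from the handle at (253.3,215.5) towards about (248,202), slightly off the prediction. The tip can't be made out against the grey deck, so I'll back off over the cardboard to measure it.

Emit:
carry_out([
  {"dp": [0.2,0,-0.14],"delta_rot": [0,0,0]},
  {"dp": [0.41,0,-0.287],"delta_rot": [0,0,0]},
  {"dp": [0.41,0,-0.287],"delta_rot": [0,0,0]},
  {"dp": [0.41,0,-0.287],"delta_rot": [0,0,0]},
  {"dp": [0.41,0,-0.287],"delta_rot": [0,0,0]},
  {"dp": [0.41,0,-0.287],"delta_rot": [0,0,0]},
])

```text
time_s: 15.23
ee_pos: [0.4372, 0.2636, 0.204]
tool_rot: [-0.204, 0.931, 0.064, 0.295]
wrist_force: [-0.3, 0.3, -1.5]
grip_width: 0.0219
grasp_force: 25.0
```

Run:
```python
from h import *
p,Ra=now();np.set_printoptions(suppress=True,precision=1)
s=ctrl.read_state();print(p.round(4),np.round(s["joint_positions"],2))
ims=[]
for n in("scene","top"):
    f,pr=cam(n);w,h,s=40,50,10;L=[pr(p+Ra.apply([0,0,d]))[0] for d in(.126,.096,.066,.041,.02)];x,y=(L[1]-[20,25]).astype(int)
    print(n,x,y,L)
    for q in("probe_tip","probe"):print(q,[(np.round(d["point"],4).tolist(),round(d["p"],2)) for d in ctrl.recognise(f,q)[:1]])
    im=f["image"][y:y+h,x:x+w,::-1].astype(float);im=np.clip((im-im.min())*1.3,0,255).astype(np.uint8)
    im=cv2.resize(im,None,fx=s,fy=s,interpolation=cv2.INTER_LINEAR)
    for i in range(0,w,5):cv2.putText(im,str(x+i),(i*s,8),0,.35,(0,0,255),1);cv2.line(im,(i*s+5,10),(i*s+5,15),(0,0,255),1)
    for j in range(5,h,5):cv2.putText(im,str(y+j),(0,j*s+8),0,.35,(0,0,255),1)
    ims.append(im);cv2.imwrite(f"pics/{n}3.png",f["image"][:,:,::-1])
cv2.imwrite("pics/c8.png",np.hstack(ims))
```

```text
[0.4 0.3 0.2] [ 0.1  0.1 -0.9  2.4  1.   0.3  0.3]
scene 234 152 [array([259.9, 180.4]), array([254.5, 177.7]), array([248.9, 174.9]), array([244. , 172.5]), array([239.7, 170.3])]
probe_tip [([0.6373, 0.2776, 0.0484], 0.26)]
probe [([0.4787, 0.2818, 0.136], 0.5)]
top 238 203 [array([257.3, 222.6]), array([258.8, 228. ]), array([260.5, 233.7]), array([261.9, 238.6]), array([263.1, 242.8])]
probe_tip [([0.4422, 0.2656, 0.2121], 0.74)]
probe [([0.4456, 0.2679, 0.2183], 0.48)]
```

View pics/c8.png

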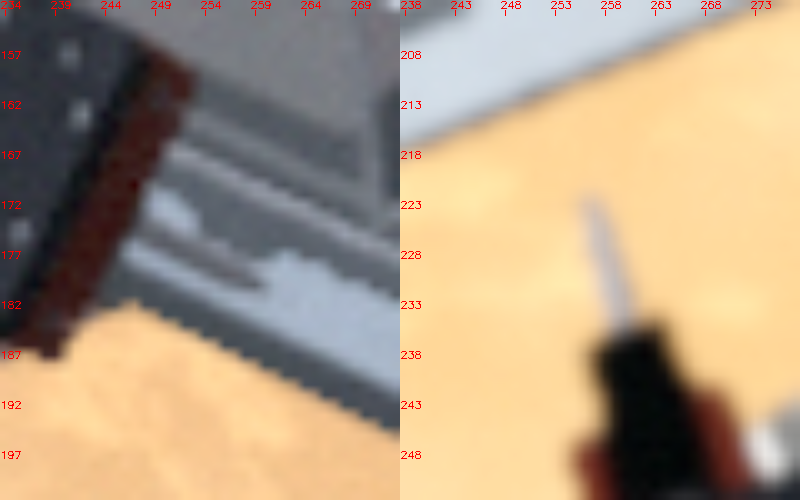

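c8 has the tip at top (256.8,222.0) and scene (260,180). The predictions were (257.3,222.6) and (259.9,180.4), so the tip is where I expected, within about 2 mm.

```bash
cat >> h.py <<'E'
t=np.array([0.5843,0.3774,0.4314]);RT=Rt(t[2],np.radians(35))
def tipw(x,y,z):return W(t,[x,y,z])[0]-RT.apply([0,0,.126])
def go(*L):
    p,Ra=now();tip=p+Ra.apply([0,0,.126]);s=ctrl.read_state()
    print("tip tester mm",(R.from_euler("z",-t[2]).apply(tip-[t[0],t[1],0])*1000).round(1),"F",np.round(s["wrist_force"],1),"t",s["time_s"],"rot",np.degrees((Ra.inv()*RT).as_rotvec()).round(2))
    steps(p,Ra,[(tipw(*l),RT) for l in L])
E
python3 -c "
from h import *
go((-40,-42,80),(-30,-42,56),(6,-42,54))"
```

```text
tip tester mm [-109.6  -41.7  100.3] F [ 0.4  0.3 -1.9] t 15.5333 rot [-0.    0.04  0.06]
to [0.4999 0.2923 0.1832] dist 0.073 ang 0.0
   dp [-0.454, -0.004, 0.566] rot [-0.0, 0.001, 0.002] rows>= 2
to [0.509  0.2965 0.1592] dist 0.026 ang 0.0
   dp [0.056, -0.0, 0.254] rot [0.0, 0.0, 0.0] rows>= 1
to [0.5417 0.3115 0.1572] dist 0.036 ang 0.0
   dp [-0.283, 0.0, 0.223] rot [0.0, 0.0, 0.0] rows>= 1
```

Emit:
carry_out([
  {"dp": [-0.22,-0.002,0.28],"delta_rot": [0,0,0]},
  {"dp": [-0.454,-0.004,0.566],"delta_rot": [0,0,0]},
  {"dp": [-0.43,-0.004,0.69],"delta_rot": [0,0,0]},
  {"dp": [-0.398,-0.004,0.82],"delta_rot": [0,0,0]},
  {"dp": [-0.398,-0.004,0.82],"delta_rot": [0,0,0]},
  {"dp": [-0.398,-0.004,0.82],"delta_rot": [0,0,0]},
  {"dp": [-0.398,-0.004,0.82],"delta_rot": [0,0,0]},
])

```text
time_s: 16.12
ee_pos: [0.5084, 0.2963, 0.1595]
tool_rot: [-0.205, 0.931, 0.064, 0.294]
wrist_force: [0.9, -0.4, -1.4]
grip_width: 0.0217
grasp_force: 25.0
```

```bash
python3 -c "
from h import *
go((6,-42,54),(6,-42,46))"
```

```text
tip tester mm [-30.5 -41.9  56.4] F [ 0.9 -0.4 -1.4] t 16.1167 rot [-0.    0.04  0.09]
to [0.5417 0.3115 0.1572] dist 0.037 ang 0.0
   dp [-0.286, -0.001, 0.229] rot [-0.0, 0.001, 0.003] rows>= 1
to [0.5417 0.3115 0.1492] dist 0.008 ang 0.0
   dp [0.046, 0.0, 0.066] rot [0.0, 0.0, 0.0] rows>= 1
```

Emit:
carry_out([
  {"dp": [-0.1,0,0.08],"delta_rot": [0,0,0]},
  {"dp": [-0.2,0,0.16],"delta_rot": [0,0,0]},
  {"dp": [-0.286,0,0.229],"delta_rot": [0,0,0]},
  {"dp": [-0.286,0,0.229],"delta_rot": [0,0,0]},
  {"dp": [-0.286,0,0.229],"delta_rot": [0,0,0]},
  {"dp": [-0.286,0,0.229],"delta_rot": [0,0,0]},
])

```text
time_s: 16.62
ee_pos: [0.5414, 0.3113, 0.157]
tool_rot: [-0.205, 0.931, 0.064, 0.294]
wrist_force: [-1.0, -0.0, -1.3]
grip_width: 0.0217
grasp_force: 25.0
```

Emit:
carry_out([
  {"dp": [0.023,0,0.033],"delta_rot": [0,0,0]},
  {"dp": [0.034,0,0.05],"delta_rot": [0,0,0]},
  {"dp": [0.034,0,0.05],"delta_rot": [0,0,0]},
  {"dp": [0.034,0,0.05],"delta_rot": [0,0,0]},
])

```text
time_s: 16.95
ee_pos: [0.5416, 0.3114, 0.1508]
tool_rot: [-0.205, 0.931, 0.064, 0.294]
wrist_force: [0.4, -0.2, -1.3]
grip_width: 0.0218
grasp_force: 25.0
```

```bash
python3 -c "
from h import *
go((6,-42,44))
f,pr=cam('scene');x,y=250,130;im=cv2.resize(f['image'][y:y+70,x:x+80,::-1],None,fx=8,fy=8,interpolation=cv2.INTER_CUBIC);cv2.imwrite('pics/c9.png',im);p,Ra=now();print(pr(p+Ra.apply([0,0,.126])),pr(W(t,[[6,-42,45]])))
"
```

```text
tip tester mm [  6.  -42.1  47.6] F [ 0.4 -0.2 -1.3] t 16.95 rot [-0.02  0.02  0.09]
to [0.5417 0.3115 0.1472] dist 0.004 ang 0.0
   dp [0.02, 0.001, 0.029] rot [-0.001, 0.001, 0.003] rows>= 1
[[287.84705064 168.05611956]] [[287.83076329 168.80071046]]
```

I've used all my picture views, so from here I go by force, lowering in small steps.

Emit:
carry_out([
  {"dp": [0.0057,0,0.0082],"delta_rot": [0,0,0]},
  {"dp": [0.0115,0,0.0164],"delta_rot": [0,0,0]},
  {"dp": [0.0115,0,0.0164],"delta_rot": [0,0,0]},
])

```text
time_s: 17.25
ee_pos: [0.5421, 0.3117, 0.1489]
tool_rot: [-0.205, 0.931, 0.064, 0.294]
wrist_force: [-1.0, -0.4, -0.4]
grip_width: 0.0219
grasp_force: 25.0
```

Emit:
carry_out([
  {"dp": [0.0057,0,0.0082],"delta_rot": [0,0,0]},
  {"dp": [0.0115,0,0.0164],"delta_rot": [0,0,0]},
  {"dp": [0.0115,0,0.0164],"delta_rot": [0,0,0]},
])

```text
time_s: 17.5
ee_pos: [0.5421, 0.3117, 0.1469]
tool_rot: [-0.205, 0.931, 0.064, 0.294]
wrist_force: [-0.0, -0.3, -0.1]
grip_width: 0.0218
grasp_force: 25.0
```

Emit:
carry_out([
  {"dp": [0.0057,0,0.0082],"delta_rot": [0,0,0]},
  {"dp": [0.0115,0,0.0164],"delta_rot": [0,0,0]},
  {"dp": [0.0115,0,0.0164],"delta_rot": [0,0,0]},
  {"dp": [0.0115,0,0.0164],"delta_rot": [0,0,0]},
])

```text
time_s: 17.83
ee_pos: [0.5422, 0.3117, 0.145]
tool_rot: [-0.205, 0.931, 0.064, 0.294]
wrist_force: [0.0, -0.1, 0.8]
grip_width: 0.022
grasp_force: 25.0
```

```bash
python3 -c "
from h import *
go((6,-42,44))"
```

```text
tip tester mm [  6.7 -42.1  41.8] F [ 0.  -0.1  0.8] t 17.8333 rot [-0.02  0.07  0.07]
to [0.5417 0.3115 0.1472] dist 0.002 ang 0.0
   dp [-0.008, 0.001, -0.022] rot [-0.001, 0.002, 0.002] rows>= 1
```

Emit:
carry_out([
  {"dp": [0.0057,0,0.0082],"delta_rot": [0,0,0]},
  {"dp": [0.0057,0,0.0082],"delta_rot": [0,0,0]},
  {"dp": [0.0057,0,0.0082],"delta_rot": [0,0,0]},
  {"dp": [0.0057,0,0.0082],"delta_rot": [0,0,0]},
])

```text
time_s: 18.17
ee_pos: [0.5421, 0.3117, 0.144]
tool_rot: [-0.205, 0.931, 0.064, 0.294]
wrist_force: [0.1, -0.8, 1.4]
grip_width: 0.0219
grasp_force: 25.0
```

Emit:
carry_out([
  {"dp": [0,0,0],"delta_rot": [0,0,0]},
  {"dp": [0,0,0],"delta_rot": [0,0,0]},
  {"dp": [0,0,0],"delta_rot": [0,0,0]},
])

```text
time_s: 18.42
ee_pos: [0.5422, 0.3116, 0.144]
tool_rot: [-0.205, 0.931, 0.064, 0.294]
wrist_force: [-0.1, 0.8, 1.2]
grip_width: 0.0221
grasp_force: 25.0
```

```bash
python3 -c "
from h import *
F=[]
for i in range(8):
    f=ctrl.grab_frame('scene');F.append(ctrl.read_state()['wrist_force'])
print(np.round(F,1).tolist(),np.mean(F,0))
go((6,-42,55))"
```

```text
[[0.3, 0.3, 1.2], [0.3, -0.1, 1.3], [-0.3, -0.1, 1.6], [-0.0, -0.2, 1.2], [-0.4, 0.3, 0.8], [-0.4, -0.2, 1.4], [-0.3, -0.1, 0.7], [-0.1, 0.3, 1.1]] [-0.12023182  0.03378578  1.16909061]
tip tester mm [  6.6 -42.1  40.8] F [-0.1  0.3  1.1] t 18.8167 rot [-0.02  0.06  0.07]
to [0.5417 0.3115 0.1582] dist 0.014 ang 0.0
   dp [-0.078, 0.001, -0.12] rot [-0.001, 0.002, 0.002] rows>= 1
```

Emit:
carry_out([
  {"dp": [-0.04,0,-0.06],"delta_rot": [0,0,0]},
  {"dp": [-0.078,0,-0.12],"delta_rot": [0,0,0]},
  {"dp": [-0.078,0,-0.12],"delta_rot": [0,0,0]},
  {"dp": [0.05,0,-0.21],"delta_rot": [0,0,0]},
  {"dp": [0.184,0,-0.304],"delta_rot": [0,0,0]},
  {"dp": [0.184,0,-0.304],"delta_rot": [0,0,0]},
  {"dp": [0.184,-0.24,-0.304],"delta_rot": [0,0,0]},
  {"dp": [0.184,-0.48,-0.304],"delta_rot": [0,0,0]},
  {"dp": [0.184,-0.72,-0.304],"delta_rot": [0,0,0]},
  {"dp": [0.184,-0.72,-0.304],"delta_rot": [0,0,0]},
  {"dp": [0.184,-0.72,-0.304],"delta_rot": [0,0,0]},
  {"dp": [0.184,-0.72,-0.304],"delta_rot": [0,0,0]},
])

```text
time_s: 19.82
ee_pos: [0.5426, 0.2331, 0.158]
tool_rot: [-0.205, 0.931, 0.064, 0.294]
wrist_force: [0.0, -0.6, -2.0]
grip_width: 0.0219
grasp_force: 25.0
```

```bash
python3 -c "
from h import *
print(np.round(ctrl.read_state()['joint_positions'],2))
go((6,-114,54),(6,-114,47.5))"
```

```text
[ 0.08  0.29 -0.71  2.26  1.44  0.25  0.1 ]
tip tester mm [ -25.9 -113.5   54.9] F [ 0.  -0.6 -2. ] t 19.8167 rot [0.02 0.04 0.06]
to [0.5718 0.2461 0.1572] dist 0.032 ang 0.0
   dp [-0.257, -0.004, 0.19] rot [0.001, 0.001, 0.002] rows>= 1
to [0.5718 0.2461 0.1507] dist 0.007 ang 0.0
   dp [0.037, 0.0, 0.053] rot [0.0, 0.0, 0.0] rows>= 1
```

Emit:
carry_out([
  {"dp": [-0.085,0,0.063],"delta_rot": [0,0,0]},
  {"dp": [-0.17,0,0.126],"delta_rot": [0,0,0]},
  {"dp": [-0.257,-0.004,0.19],"delta_rot": [0,0,0]},
  {"dp": [-0.257,-0.004,0.19],"delta_rot": [0,0,0]},
  {"dp": [-0.257,-0.004,0.19],"delta_rot": [0,0,0]},
  {"dp": [-0.24,-0.004,0.217],"delta_rot": [0,0,0]},
  {"dp": [-0.22,-0.004,0.243],"delta_rot": [0,0,0]},
  {"dp": [-0.22,-0.004,0.243],"delta_rot": [0,0,0]},
  {"dp": [-0.22,-0.004,0.243],"delta_rot": [0,0,0]},
])

```text
time_s: 20.57
ee_pos: [0.5714, 0.2458, 0.1507]
tool_rot: [-0.205, 0.931, 0.064, 0.294]
wrist_force: [-0.3, 0.5, -1.6]
grip_width: 0.0216
grasp_force: 25.0
```

Emit:
carry_out([
  {"dp": [0.0057,0,0.0082],"delta_rot": [0,0,0]},
  {"dp": [0.0115,0,0.0164],"delta_rot": [0,0,0]},
  {"dp": [0.017,0,0.0246],"delta_rot": [0,0,0]},
  {"dp": [0.023,0,0.0328],"delta_rot": [0,0,0]},
  {"dp": [0.023,0,0.0328],"delta_rot": [0,0,0]},
  {"dp": [0.023,0,0.0328],"delta_rot": [0,0,0]},
])

```text
time_s: 21.07
ee_pos: [0.572, 0.2457, 0.1472]
tool_rot: [-0.205, 0.931, 0.064, 0.294]
wrist_force: [-0.0, 0.1, 0.1]
grip_width: 0.0223
grasp_force: 25.0
```

```bash
python3 -c "
from h import *
F=[]
for i in range(4):
    f=ctrl.grab_frame('scene');F.append(ctrl.read_state()['wrist_force'])
print(np.mean(F,0))
go((6,-114,40.8))"
```

```text
[-0.21408056  0.07027259  0.04933205]
tip tester mm [   6.1 -114.5   44. ] F [-0.1  0.1  0.4] t 21.2667 rot [-0.02  0.07  0.07]
to [0.5718 0.2461 0.144 ] dist 0.003 ang 0.0
   dp [0.018, 0.005, 0.025] rot [-0.001, 0.002, 0.002] rows>= 1
```

Emit:
carry_out([
  {"dp": [0.008,0,0.012],"delta_rot": [0,0,0]},
  {"dp": [0.018,0,0.025],"delta_rot": [0,0,0]},
  {"dp": [0.018,0,0.025],"delta_rot": [0,0,0]},
  {"dp": [0.018,0,0.025],"delta_rot": [0,0,0]},
  {"dp": [0.018,0,0.025],"delta_rot": [0,0,0]},
  {"dp": [0.018,0,0.025],"delta_rot": [0,0,0]},
  {"dp": [0.018,0,0.025],"delta_rot": [0,0,0]},
  {"dp": [0.018,0,0.025],"delta_rot": [0,0,0]},
])

```text
time_s: 21.93
ee_pos: [0.572, 0.2457, 0.144]
tool_rot: [-0.205, 0.931, 0.064, 0.294]
wrist_force: [-0.8, 1.0, 0.4]
grip_width: 0.0221
grasp_force: 25.0
```

```bash
python3 -c "
from h import *
F=[]
for i in range(8):
    f=ctrl.grab_frame('scene');F.append(ctrl.read_state()['wrist_force'])
print(np.mean(F,0))
go((6,-114,40.8),(6,-114,55),(-40,-114,56),(-50,-114,105))"
```

```text
[-0.06139369  0.18062364  1.22899401]
tip tester mm [   6.1 -114.6   40.9] F [-0.  -0.2  1.4] t 22.3333 rot [-0.02  0.06  0.07]
to [0.5718 0.2461 0.144 ] dist 0.001 ang 0.0
   dp [-0.0, 0.005, 0.0] rot [-0.001, 0.002, 0.002] rows>= 1
to [0.5718 0.2461 0.1582] dist 0.014 ang 0.0
   dp [-0.081, 0.0, -0.116] rot [0.0, 0.0, 0.0] rows>= 1
to [0.53   0.2269 0.1592] dist 0.046 ang 0.0
   dp [0.371, 0.0, -0.272] rot [0.0, 0.0, 0.0] rows>= 2
to [0.5209 0.2227 0.2082] dist 0.05 ang 0.0
   dp [-0.199, -0.0, -0.459] rot [0.0, 0.0, 0.0] rows>= 2
```

Emit:
carry_out([
  {"dp": [-0.04,0,-0.06],"delta_rot": [0,0,0]},
  {"dp": [-0.081,0,-0.116],"delta_rot": [0,0,0]},
  {"dp": [-0.081,0,-0.116],"delta_rot": [0,0,0]},
  {"dp": [0.04,0,-0.2],"delta_rot": [0,0,0]},
  {"dp": [0.17,0,-0.3],"delta_rot": [0,0,0]},
  {"dp": [0.29,0,-0.388],"delta_rot": [0,0,0]},
  {"dp": [0.29,0,-0.388],"delta_rot": [0,0,0]},
  {"dp": [0.19,0,-0.62],"delta_rot": [0,0,0]},
  {"dp": [0.09,0,-0.847],"delta_rot": [0,0,0]},
  {"dp": [0.09,0,-0.847],"delta_rot": [0,0,0]},
  {"dp": [0.09,0,-0.847],"delta_rot": [0,0,0]},
  {"dp": [0.09,0,-0.847],"delta_rot": [0,0,0]},
])

```text
time_s: 23.33
ee_pos: [0.5219, 0.2217, 0.2086]
tool_rot: [-0.204, 0.931, 0.064, 0.295]
wrist_force: [0.4, -0.1, -1.5]
grip_width: 0.0221
grasp_force: 25.0
```

```bash
cat >> h.py <<'E'
try:
    _g=np.load("grasp.npz");GP=_g["p"];GR=R.from_quat(_g["q"])
except Exception:pass
def home(*L): # (up mm along probe, out mm)
    p,Ra=now();s=ctrl.read_state();print("tool-frame offset from home mm (x=-out,y,z=-up)",(GR.inv().apply(p-GP)*1000).round(1),"F",np.round(s["wrist_force"],1),"t",s["time_s"],"rot",np.degrees((Ra.inv()*GR).as_rotvec()).round(2))
    steps(p,Ra,[(GP+GR.apply([-o/1000,0,-u/1000]),GR) for u,o in L])
E
python3 -c "
from h import *
home((12,65),(12,0),(0,0))"
```

```text
tool-frame offset from home mm (x=-out,y,z=-up) [  8.4 290.4 -98.2] F [ 0.4 -0.1 -1.5] t 23.3333 rot [19.02  0.31 27.02]
to [ 0.5878 -0.0817  0.1807] dist 0.312 ang 33.0
   dp [0.177, -0.758, -0.038] rot [0.158, 0.003, 0.225] rows>= 2
   dp [0.086, -0.774, 0.026] rot [0.158, 0.003, 0.225] rows>= 2
   dp [-0.005, -0.774, 0.09] rot [0.158, 0.003, 0.225] rows>= 2
   dp [-0.096, -0.758, 0.154] rot [0.158, 0.003, 0.225] rows>= 2
to [ 0.535  -0.074   0.1435] dist 0.065 ang 0.0
   dp [0.65, 0.0, 0.0] rot [0.0, 0.0, 0.0] rows>= 2
to [ 0.5418 -0.075   0.1337] dist 0.012 ang 0.0
   dp [-0.0, 0.0, 0.12] rot [0.0, 0.0, 0.0] rows>= 1
```

Emit:
carry_out([
  {"dp": [0.088,-0.379,-0.019],"delta_rot": [0.079,0.001,0.112]},
  {"dp": [0.177,-0.758,-0.038],"delta_rot": [0.158,0.003,0.225]},
  {"dp": [0.177,-0.758,-0.038],"delta_rot": [0.158,0.003,0.225]},
  {"dp": [0.177,-0.758,-0.038],"delta_rot": [0.158,0.003,0.225]},
])

```text
time_s: 23.67
ee_pos: [0.5374, 0.1443, 0.1993]
tool_rot: [-0.136, 0.944, 0.042, 0.296]
wrist_force: [-0.5, -0.0, -2.0]
grip_width: 0.0218
grasp_force: 25.0
```

Emit:
carry_out([
  {"dp": [0.043,-0.387,0.013],"delta_rot": [0.079,0.001,0.112]},
  {"dp": [0.086,-0.774,0.026],"delta_rot": [0.158,0.003,0.225]},
  {"dp": [0.086,-0.774,0.026],"delta_rot": [0.158,0.003,0.225]},
  {"dp": [0.086,-0.774,0.026],"delta_rot": [0.158,0.003,0.225]},
])

```text
time_s: 24.0
ee_pos: [0.5542, 0.0701, 0.1931]
tool_rot: [-0.069, 0.952, 0.021, 0.298]
wrist_force: [0.2, 0.3, -1.4]
grip_width: 0.0219
grasp_force: 25.0
```

Emit:
carry_out([
  {"dp": [-0.002,-0.387,0.045],"delta_rot": [0.079,0.001,0.112]},
  {"dp": [-0.005,-0.774,0.09],"delta_rot": [0.158,0.003,0.225]},
  {"dp": [-0.005,-0.774,0.09],"delta_rot": [0.158,0.003,0.225]},
  {"dp": [-0.005,-0.774,0.09],"delta_rot": [0.158,0.003,0.225]},
])

```text
time_s: 24.33
ee_pos: [0.5711, -0.0047, 0.1866]
tool_rot: [-0.001, 0.954, -0.001, 0.299]
wrist_force: [-0.7, 0.2, -0.9]
grip_width: 0.0218
grasp_force: 25.0
```

Emit:
carry_out([
  {"dp": [-0.048,-0.379,0.077],"delta_rot": [0.079,0.001,0.112]},
  {"dp": [-0.096,-0.758,0.154],"delta_rot": [0.158,0.003,0.225]},
  {"dp": [-0.096,-0.758,0.154],"delta_rot": [0.158,0.003,0.225]},
  {"dp": [-0.096,-0.758,0.154],"delta_rot": [0.158,0.003,0.225]},
  {"dp": [-0.096,-0.758,0.154],"delta_rot": [0.158,0.003,0.225]},
  {"dp": [-0.096,-0.758,0.154],"delta_rot": [0.158,0.003,0.225]},
  {"dp": [-0.096,-0.758,0.154],"delta_rot": [0.158,0.003,0.225]},
])

```text
time_s: 24.92
ee_pos: [0.5876, -0.0791, 0.1803]
tool_rot: [0.067, 0.952, -0.022, 0.298]
wrist_force: [-0.3, -0.3, -1.4]
grip_width: 0.0219
grasp_force: 25.0
```

```bash
python3 -c "
from h import *
home((10,20),(10,0),(0,0))"
```

```text
tool-frame offset from home mm (x=-out,y,z=-up) [-64.3   2.5 -12. ] F [-0.3 -0.3 -1.4] t 24.9167 rot [ 0.22 -0.13  0.28]
to [ 0.5524 -0.0765  0.1533] dist 0.044 ang 0.3
   dp [0.443, -0.023, 0.021] rot [0.007, -0.004, 0.009] rows>= 2
to [ 0.5362 -0.0741  0.1419] dist 0.02 ang 0.0
   dp [0.2, 0.0, 0.0] rot [0.0, 0.0, 0.0] rows>= 1
to [ 0.5418 -0.075   0.1337] dist 0.01 ang 0.0
   dp [0.0, -0.0, 0.1] rot [0.0, 0.0, 0.0] rows>= 1
```

Emit:
carry_out([
  {"dp": [0.2,-0.012,0.01],"delta_rot": [0.007,-0.004,0.009]},
  {"dp": [0.443,-0.023,0.021],"delta_rot": [0.007,-0.004,0.009]},
  {"dp": [0.443,-0.023,0.021],"delta_rot": [0.007,-0.004,0.009]},
  {"dp": [0.443,-0.023,0.021],"delta_rot": [0.007,-0.004,0.009]},
  {"dp": [0.443,-0.023,0.021],"delta_rot": [0.007,-0.004,0.009]},
  {"dp": [0.443,-0.023,0.021],"delta_rot": [0.007,-0.004,0.009]},
])

```text
time_s: 25.42
ee_pos: [0.5534, -0.0779, 0.154]
tool_rot: [0.071, 0.951, -0.024, 0.299]
wrist_force: [0.2, -0.4, -1.5]
grip_width: 0.0217
grasp_force: 25.0
```

```bash
python3 -c "
from h import *
home((10,0),(0,0))"
```

```text
tool-frame offset from home mm (x=-out,y,z=-up) [-21.4  -1.2  -9.9] F [ 0.2 -0.4 -1.5] t 25.4167 rot [-0.08  0.06 -0.11]
to [ 0.5362 -0.0741  0.1419] dist 0.021 ang 0.0
   dp [0.214, 0.012, -0.001] rot [-0.003, 0.002, -0.004] rows>= 1
to [ 0.5418 -0.075   0.1337] dist 0.01 ang 0.0
   dp [0.0, -0.0, 0.1] rot [0.0, 0.0, 0.0] rows>= 1
```

Emit:
carry_out([
  {"dp": [0,0.01,0],"delta_rot": [0,0,0]},
  {"dp": [0.06,0.01,0],"delta_rot": [0,0,0]},
  {"dp": [0.12,0.01,0],"delta_rot": [0,0,0]},
  {"dp": [0.18,0.01,0],"delta_rot": [0,0,0]},
  {"dp": [0.18,0.01,0],"delta_rot": [0,0,0]},
  {"dp": [0.18,0.01,0],"delta_rot": [0,0,0]},
  {"dp": [0.18,0.01,0],"delta_rot": [0,0,0]},
])

```text
time_s: 26.0
ee_pos: [0.5387, -0.0751, 0.1434]
tool_rot: [0.071, 0.951, -0.024, 0.299]
wrist_force: [-0.1, 0.9, -1.2]
grip_width: 0.0218
grasp_force: 25.0
```

```bash
python3 -c "
from h import *
home((10,0),(0,0))"
```

```text
tool-frame offset from home mm (x=-out,y,z=-up) [-3.1 -0.6 -9.7] F [-0.1  0.9 -1.2] t 26.0 rot [-0.1   0.03 -0.14]
to [ 0.5362 -0.0741  0.1419] dist 0.003 ang 0.3
   dp [0.031, 0.006, -0.003] rot [-0.003, 0.001, -0.005] rows>= 1
to [ 0.5418 -0.075   0.1337] dist 0.01 ang 0.0
   dp [0.0, -0.0, 0.1] rot [0.0, 0.0, 0.0] rows>= 1
```

Emit:
carry_out([
  {"dp": [0.015,0.005,0],"delta_rot": [0,0,0]},
  {"dp": [0.03,0.005,0],"delta_rot": [0,0,0]},
  {"dp": [0.03,0.005,0],"delta_rot": [0,0,0]},
  {"dp": [0.03,0.005,0.03],"delta_rot": [0,0,0]},
  {"dp": [0.03,0.005,0.06],"delta_rot": [0,0,0]},
  {"dp": [0.03,0.005,0.08],"delta_rot": [0,0,0]},
  {"dp": [0.03,0.005,0.08],"delta_rot": [0,0,0]},
  {"dp": [0.03,0.005,0.08],"delta_rot": [0,0,0]},
])

```text
time_s: 26.67
ee_pos: [0.5408, -0.0752, 0.1348]
tool_rot: [0.071, 0.951, -0.024, 0.299]
wrist_force: [3.7, -0.7, -0.9]
grip_width: 0.0218
grasp_force: 25.0
```

```bash
python3 -c "
from h import *
home((0,0))"
```

```text
tool-frame offset from home mm (x=-out,y,z=-up) [ 0.1 -0.4 -1.5] F [ 3.7 -0.7 -0.9] t 26.6667 rot [-0.13  0.02 -0.15]
to [ 0.5418 -0.075   0.1337] dist 0.002 ang 0.3
   dp [-0.001, 0.004, 0.015] rot [-0.004, 0.001, -0.005] rows>= 1
```

Emit:
carry_out([
  {"dp": [-0.003,0.003,0.01],"delta_rot": [0,0,0]},
  {"dp": [-0.003,0.003,0.016],"delta_rot": [0,0,0]},
  {"dp": [-0.003,0.003,0.016],"delta_rot": [0,0,0]},
  {"dp": [-0.003,0.003,0.016],"delta_rot": [0,0,0]},
])

```text
time_s: 27.0
ee_pos: [0.5417, -0.075, 0.1337]
tool_rot: [0.071, 0.951, -0.024, 0.299]
wrist_force: [3.7, -1.0, -0.9]
grip_width: 0.022
grasp_force: 25.0
```

```bash
python3 -c "
from h import *
home((0,0))"
```

```text
tool-frame offset from home mm (x=-out,y,z=-up) [ 0.1 -0.1 -0.1] F [ 3.7 -1.  -0.9] t 27.0 rot [-0.13  0.01 -0.14]
to [ 0.5418 -0.075   0.1337] dist 0.0 ang 0.3
   dp [-0.001, 0.001, 0.001] rot [-0.004, 0.0, -0.005] rows>= 1
```

Emit:
carry_out([
  {"dp": [0,0,0],"delta_rot": [0,0,0]},
  {"dp": [0,0,0],"delta_rot": [0,0,0]},
  {"dp": [0,0,0],"delta_rot": [0,0,0]},
  {"dp": [0,0,0],"delta_rot": [0,0,0]},
  {"dp": [0,0,0],"delta_rot": [0,0,0]},
], jaw=0.65)

```text
time_s: 27.42
ee_pos: [0.5409, -0.0749, 0.1332]
tool_rot: [0.071, 0.952, -0.024, 0.298]
wrist_force: [0.3, -1.0, -0.3]
grip_width: 0.0521
grasp_force: 0.0
```

Emit:
carry_out([
  {"dp": [0,0,-0.1],"delta_rot": [0,0,0]},
  {"dp": [0,0,-0.3],"delta_rot": [0,0,0]},
  {"dp": [0,0,-0.5],"delta_rot": [0,0,0]},
  {"dp": [0,0,-0.7],"delta_rot": [0,0,0]},
  {"dp": [0,0,-0.7],"delta_rot": [0,0,0]},
  {"dp": [0,0,-0.7],"delta_rot": [0,0,0]},
])

```text
time_s: 27.92
ee_pos: [0.5013, -0.0686, 0.1922]
tool_rot: [0.071, 0.951, -0.024, 0.299]
wrist_force: [1.0, 0.5, 0.0]
grip_width: 0.0569
grasp_force: 0.0
```

Emit:
carry_out([
  {"dp": [-0.2,0,-0.3],"delta_rot": [0,0,0]},
  {"dp": [-0.35,0,-0.5],"delta_rot": [0,0,0]},
  {"dp": [-0.5,0.5,-0.7],"delta_rot": [0,0,0]},
  {"dp": [-0.5,0.9,-0.7],"delta_rot": [0,0,0]},
  {"dp": [-0.5,0.9,-0.7],"delta_rot": [0,0,0]},
  {"dp": [-0.5,0.9,-0.7],"delta_rot": [0,0,0]},
])

```text
time_s: 28.42
ee_pos: [0.52, 0.0275, 0.2819]
tool_rot: [0.067, 0.95, -0.022, 0.303]
wrist_force: [0.5, 0.4, 0.5]
grip_width: 0.0572
grasp_force: 0.0
```

Run:
```python
from h import *
for n in("scene","top"):
    f,pr=cam(n);a=cv2.imread(f"pics/{n}0.png")[:,:,::-1].astype(float);b=f["image"].astype(float)
    # difference from the first picture round rest, tin, stone, cube
    for nm,P,w in(("head",GP-GR.apply([0,0,.044]),8),("tin",[.437,.226,.03],14),("stone",[.505,.1,.02],22),("cube",[.728,-.095,.04],12),("tip",GP+GR.apply([0,0,.12]),8)):
        x,y=pr(np.array(P))[0].astype(int);s=np.s_[y-w:y+w,x-w:x+w]
        print(n,nm,(x,y),np.abs(a[s]-b[s]).mean().round(1),end="; ")
    u=pr(GP-GR.apply([0,0,.044]))[0];x,y=u.astype(int)
    for k,im in(("before",a),("after",b)):
        m=im[y-9:y+9,x-9:x+9].min(2)>150;print(k,np.argwhere(m).mean(0)[::-1]+[x-9,y-9] if m.any() else None,end=" ")
    print()
    cv2.imwrite(f"pics/{n}9.png",f["image"][:,:,::-1])
    for q in("probe_end","guard_grip","bead_tin","oilstone","dapping_block"):print(q,[(np.round(d["point"],3).tolist(),round(d["p"],2)) for d in ctrl.recognise(f,q)[:1]])
s=ctrl.read_state();print(s["time_s"],s["ee_pos"],s["dq"].round(3) if hasattr(s["dq"],"round") else s["dq"])
```

```text
scene head (np.int64(350), np.int64(266)) 15.9; scene tin (np.int64(252), np.int64(227)) 9.7; scene stone (np.int64(302), np.int64(252)) 7.0; scene cube (np.int64(429), np.int64(262)) 11.3; scene tip (np.int64(385), np.int64(285)) 11.6; before [349.26666667 265.23333333] after [349.78125 265.9375 ] 
probe_end [([0.537, -0.085, 0.15], 0.64)]
guard_grip []
bead_tin [([0.433, 0.221, 0.042], 0.68)]
oilstone [([0.497, 0.099, 0.02], 0.68)]
dapping_block [([0.728, -0.1, 0.048], 0.61)]
top head (np.int64(408), np.int64(218)) 21.0; top tin (np.int64(284), np.int64(251)) 3.4; top stone (np.int64(332), np.int64(227)) 22.6; top cube (np.int64(406), np.int64(147)) 1.3; top tip (np.int64(402), np.int64(190)) 7.8; before [404.11666667 220.76666667] after [406.33333333 217.91666667] 
probe_end [([0.54, -0.072, 0.148], 0.52)]
guard_grip [([0.547, 0.417, 0.097], 0.55)]
bead_tin [([0.437, 0.232, 0.043], 0.57)]
oilstone [([0.502, 0.142, 0.022], 0.75)]
dapping_block [([0.73, -0.086, 0.054], 0.64)]
29.0167 [0.51609794 0.01984269 0.27636807] [-0.    -0.001 -0.005 -0.003 -0.001 -0.     0.   ]
```

```bash
python3 -c "
from rig import ctrl
print(ctrl.hand_in())"
```

```text
the job is handed in; nothing more can be done
None
```

I handed the job in after about 29 s of the 61 s. The guard is at its left stop, and the round contact, then the square, were pressed by about 4 mm and held; I judged those depths by force, not by sight. The oblong contact was left alone, the probe is back in its rest within about 1 mm, and the last pictures showed no sign that the tin, cube or stone had moved.

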